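# Load the specimen carrier and hang it on the fold-up hanger

## Task

Clear the bench for the next batch: stand every red-capped specimen pot upright in a cell of its own in the metal carrier basket, then swing the blue hanger frame up from the bench and past upright until it leans on its stop and stands by itself. Then raise the basket's bail upright while the basket still stands on the bench, carry the basket by the bail with the pots in it and hang the bail in both hooks of the frame, clear of the bench. Do not disturb the green-capped pot, the slide box or the cell counter, and do not tip the basket over.

Things in the scene. Friction and masses are not known exactly. Their poses are not given: they have to be found in the camera images.
- pot1: red-capped specimen pot, squat white body 54 mm diameter, red cap 56 mm diameter filling its top 18 mm, 62 mm tall in all, about 70 g. Origin: centre of its underside, z up through the cap. It may be absent (three or four of the red-capped pots are there)
- pot2: red-capped specimen pot, squat white body 54 mm diameter, red cap 56 mm diameter filling its top 18 mm, 62 mm tall in all, about 70 g. Origin: centre of its underside, z up through the cap. It may be absent (three or four of the red-capped pots are there)
- pot3: red-capped specimen pot, squat white body 54 mm diameter, red cap 56 mm diameter filling its top 18 mm, 62 mm tall in all, about 70 g. Origin: centre of its underside, z up through the cap. It may be absent (three or four of the red-capped pots are there)
- pot4: red-capped specimen pot, squat white body 54 mm diameter, red cap 56 mm diameter filling its top 18 mm, 62 mm tall in all, about 70 g. Origin: centre of its underside, z up through the cap. It may be absent (three or four of the red-capped pots are there)
- basket: open aluminium carrier basket, loose, 168 (its x) by 145 mm (its y), walls and partitions 30 mm high, 3 mm thick, floor 3 mm, about 400 g. Four cells 68 mm square, centred at x = +-47.5, y = +-35.5 mm; a narrow empty strip between x = +-10 mm. Origin: centre of its underside, z up. At each end (x = +-86 mm, y = 0) a 14 mm wide ear rises to 65 mm and carries the bail pivot, 55 mm above the underside
- basket_in (a point): centre of the basket's inner floor, 3 mm above its underside; axes as the basket
- bail (a joint): angle of the basket's steel bail about its pivots (the line along the basket's x axis, 55 mm above its underside): 0 = lying flat, sticking out on the basket's -y side; 1.57 = upright; 3.14 = flat on the +y side. Loose hinge with little friction: it falls flat if let go when leaning
- bail_grip (a point): middle of the bail's cross bar, 125 mm from the pivot line. The bar runs along the basket's x axis, 183 mm long, 12 mm diameter, with a freely spinning yellow grip sleeve (18 mm diameter, 60 mm long) in the middle; two side arms (6 mm rod, at x = +-91.5 mm) go down to the pivots. Lying flat, the bar is 55 mm above the bench and 52 mm out from the basket wall
- station: fixed grey base of the fold-up hanger, two runners 300 mm long (along its y, from y = -120 to +180 mm) and 10 mm high, at x = +-66 mm. Origin: on the bench under the hinge line, which runs along the base's x axis
- hanger_hinge (a point): middle of the hanger frame's hinge line, 35 mm above the bench; axes as the station. The hinge line is the x axis
- hanger (a joint): angle of the blue hanger frame (400 g, two 9 mm rod uprights at x = +-66 mm, 210 mm long, joined by a cross bar): 0 = lying flat towards the station's +y; 1.57 = vertical; 1.92 = leaning on its stop towards the station's -y. Nothing but its weight holds it: left short of vertical it falls back flat, left past vertical it drops onto the stop and stays
- hanger_grip (a point): middle of the frame's cross bar (along the hinge line's direction), with a freely spinning yellow grip sleeve 18 mm diameter and 70 mm long, 140 mm from the hinge line; flat, it is 35 mm above the bench
- hook_mid (a point): midway between the frame's two hooks (at x = +-66 mm), where a hung bail bar's axis lies. Frame on its stop: 114.5 mm to the station's -y of the hinge line, 215 mm up. Hooks open upwards: floor 25 mm, mouth 80 mm wide; lip (-y side) 35 mm above this point. Bring the bar in from the -y side, 50 to 85 mm above this point (higher, the pots catch under the hooks), parallel to the hinge, then down
- green_pot: bystander: green-capped pot, same size as the red ones. Origin: centre of its underside
- slide_box: bystander: blue slide box 90 by 170 by 34 mm. Origin: centre of its underside
- counter: bystander: grey cell counter 70 by 150 by 35 mm. Origin: centre of its underside

How it is judged:
By the outcome, as a careful person would: the job done as asked, in the order asked, and still so for the second after the job is handed in, with the robot touching nothing.
Of pot1, pot2, pot3, pot4 only 3 to 4 are there at a start; the rules pass over those that are not, and their reading is None.
At some moment in a run one of pot1, pot2, pot3, pot4 may be knocked a few centimetres aside while the robot is not near it.
It also fails if it takes over 192 s, if anything falls off the work surface, if the arm or the gripper's body presses on something with over 40 N, if the wrist force passes 120 N, or if a joint passes its speed limit or range.

## Robot

A 6-joint arm with a two-finger parallel gripper is mounted at the origin on the work surface. World frame = base frame: x ahead of the robot, y to its left, z up, the work surface at z = 0. Lengths are in m, angles in rad, forces in N, time in s.
With the tool pointing down it reaches from about 0.35 to 0.975 m from the base axis. Payload 17.4 kg.
Tool frame: the origin (TCP) lies at the very end of the fingers, on their centre line; the grasp point (between the pads) lies arm.grip_point_offset behind it (arm.grip_point_offset is the distance from the TCP to the grasp point, in m); z points along the fingers, y is the line along which they close (so a half turn about z gives the same grasp; the last joint's range is limited). The gripper opens to 85 mm and grips with 20 to 120 N. Pads are 22 mm wide; open, the fingers measure 114 mm over their backs; the gripper's body (76 mm by 85 mm) begins 54 mm behind the grasp point. The pads swing forward as they close: fully open they stand 13 mm farther back than shut.
Start: joints at [1.212, 0.116, 1.442, -0, 1.584, -0.038], TCP at [0.213, 0.641, 0.231] pointing down, gripper open.
Joint ranges: [-2.83, 2.83], [-0.83, 2.19], [0.07, 2.5], [-1.14, 4.28], [0.01, 3], [-2.97, 2.97]. Speed limits (rad/s): [1.89, 1.89, 2.22, 3.14, 3.14, 3.14].

## Interface

Orientations are given as a 3x3 rotation matrix whose columns are the frame's x, y, z axes.
In Python, from cell import arm gives the robot as it stands.
- The arm moves only by the shell command python3 -m handwheel 'ROWS' [FORCE]. ROWS is a JSON object of lists of equal length, an entry for each row: "hand": the finger opening in cm, from 0 to 8.54; "offset": the shift along the tool's x, y, z in cm, a list of three; "dr": the turn, a rotation vector about the tool's x, y, z in rad, a list of three. In form: {"hand": [hand, ...], "offset": [[tx, ty, tz], ...], "dr": [[wx, wy, wz], ...]}. A call has 1 to 8 rows; each row shifts and turns the commanded pose from where the row before left it, along the tool's axes as they then stand; what a row does not reach is not made up. A row lasts 1/10 s, in which the tool goes at most 50 mm and 8.59 degrees, less where a joint would pass 70% of its speed; a pose out of reach is approached as far as the arm can. A call with a gripper value outside its range is refused whole. The fingers move at their own pace and stop on an object; FORCE is the grip in N (left out, the last holds). Time passes only in rows, so rows that do not move let the fingers close. It gives the time, the measured TCP pose, the force, the opening and the grip force at its end, in the units of the state.
- arm.read_state(): the state, without advancing time (a new reading comes with each control period).
- arm.grab_frame(name): name is "side" or "top" or "wrist"; returns a dict with "image" (400x640x3 uint8, blue, green, red), "fx", "fy", "cx", "cy" (pixels), "R" (3x3) and "t" (3): a world point X has camera coordinates R X + t; the wrist camera has in their place "hand_eye" (4x4, takes a point from camera to tool coordinates, whose origin is the TCP and whose axes are the flange's). Camera axes: x right, y down, z forward; pixel columns grow to the right and rows downward; lengths in m; the calibration is good to about 2 mm. The wrist camera is an equidistant fisheye: a pixel r from the principal point sees the ray r / f radians off the axis. A picture is of the moment at which its call begins: read the wrist's pose just before it. There is no depth.
- arm.hand_in(): hands the job in; it is judged then, once.
Trained networks look in the newest picture that a camera, given by its name, has taken for a name from the list of things; names that differ only in an ending like _2 or _b are one class to them, and where a whole thing is asked for, a point or a joint stands for the part that bears it (a point fixed in the world has none). Each returns a list of dicts, best first, with "conf" (0 to 1); they miss things now and then, are a little off and sometimes report something else, mostly with a low value. They report only what shows in the picture. A call takes as long as a camera call.
- arm.look_for(camera, name): "box" ([left, top, right, bottom] in pixels, round what is visible of it).
- arm.regions_of(camera, name): "mask" (400x640 bool, what is visible of it) and "box" ([left, top, right, bottom] in pixels, round what is visible of it).
The state is a dict: "time": time; "joint_pos": joint angles; "qvel": joint speeds; "tau": joint torques, N m; "position": TCP position; "ee_rot": TCP orientation; "wrist_force": force on the tool from outside, world axes, zero at the start; "moment": the same for the moment, N m; "grip_width": opening from 0.0 (shut) to 1.0 (fully open); "gripper_force": force on a finger pad.
Only numpy, scipy, OpenCV 4.12 (cv2) and the standard library are available. Lean on these libraries where they do the work, as an engineer would, in place of code of your own. Each camera call takes 0.05 s, during which the arm holds its last target. There are 200 camera calls.

## Working session

There is one attempt and no reset: what is moved stays moved. The work goes in short steps, Python scripts to look and compute and a shell command to move; the robot and the scene stay as the last step left them, time stands still between calls to the robot, and variables do not carry over. Pictures are saved under pics/ and viewed, at most 15 in all, crops included, and the job is handed in when it is done.

```bash
ls; mkdir -p pics; python3 - <<'E'
from cell import arm
import cv2,numpy as np
print(arm.read_state(), arm.grip_point_offset)
for c in ("top","side"):
    f=arm.grab_frame(c); cv2.imwrite(f"pics/{c}0.png",f["image"])
    print(c,f["fx"],f["fy"],f["cx"],f["cy"],np.round(f["R"],4).tolist(),np.round(f["t"],4).tolist())
    for n in ("pot1","basket","bail","station","hanger","hanger_grip","bail_grip","green_pot","slide_box","counter"):
        print(n,[(np.round(d["box"]).tolist(),round(d["conf"],2)) for d in arm.look_for(c,n)][:6])
E
```

```text
pics
{'time': 0.0, 'joint_pos': array([ 1.21218116e+00,  1.16475931e-01,  1.44232295e+00,  2.62519801e-05,
        1.58400633e+00, -3.77741003e-02]), 'qvel': array([-0.00087388, -0.00145105,  0.00121184,  0.00030552, -0.00280848,
       -0.00141629]), 'tau': array([-3.72895112e-03, -7.31956601e+01, -6.32499218e+01, -1.40887228e-04,
        6.21522311e-03, -1.86864361e-05]), 'position': array([0.21278073, 0.64035959, 0.23053314]), 'ee_rot': array([[-9.48970599e-01,  3.15364234e-01, -4.50160751e-04],
       [ 3.15364547e-01,  9.48969933e-01, -1.12620653e-03],
       [ 7.20237589e-05, -1.21070163e-03, -9.99999265e-01]]), 'wrist_force': array([-0.67676151,  0.7368991 , -0.2702625 ]), 'moment': array([-0.00867825,  0.03569768,  0.01038336]), 'gripper_force': 0.0, 'grip_width': 1.0028102612618932} 0.0187
top 386.3685605855902 386.3685605855902 319.29262217971774 201.11510811182004 [[0.0181, -0.9998, -0.0032], [-0.9724, -0.0169, -0.2329], [0.2328, 0.0073, -0.9725]] [0.0016, 0.629, 1.0706]
pot1 [([331.0, 246.0, 352.0, 268.0], 0.85), ([332.0, 194.0, 351.0, 216.0], 0.66), ([144.0, 202.0, 280.0
[... 816 characters left out ...]
.7409, -0.5993]] [-0.5489, 0.2333, 1.4847]
pot1 [([281.0, 229.0, 297.0, 254.0], 0.88), ([262.0, 201.0, 284.0, 226.0], 0.59), ([304.0, 191.0, 322.0, 217.0], 0.55), ([328.0, 213.0, 347.0, 243.0], 0.55)]
basket [([300.0, 260.0, 392.0, 320.0], 0.88), ([324.0, 156.0, 353.0, 190.0], 0.43)]
bail [([305.0, 285.0, 390.0, 318.0], 0.8)]
station [([242.0, 128.0, 307.0, 211.0], 0.82), ([299.0, 257.0, 390.0, 319.0], 0.7)]
hanger [([243.0, 132.0, 298.0, 180.0], 0.7)]
hanger_grip [([238.0, 126.0, 297.0, 184.0], 0.9)]
bail_grip [([306.0, 265.0, 390.0, 319.0], 0.55)]
green_pot [([355.0, 186.0, 373.0, 212.0], 0.53)]
slide_box [([379.0, 226.0, 423.0, 272.0], 0.67)]
counter [([325.0, 158.0, 354.0, 192.0], 0.84)]
```

```bash
python3 - <<'E'
import cv2
a=cv2.imread("pics/top0.png")[130:290,120:480]; cv2.imwrite("pics/top0c.png",cv2.resize(a,(792,352),interpolation=cv2.INTER_CUBIC))
a=cv2.imread("pics/side0.png")[110:340,220:460]; cv2.imwrite("pics/side0c.png",cv2.resize(a,(600,575),interpolation=cv2.INTER_CUBIC))
E
```

```text
(no output)
```

View pics/top0c.png

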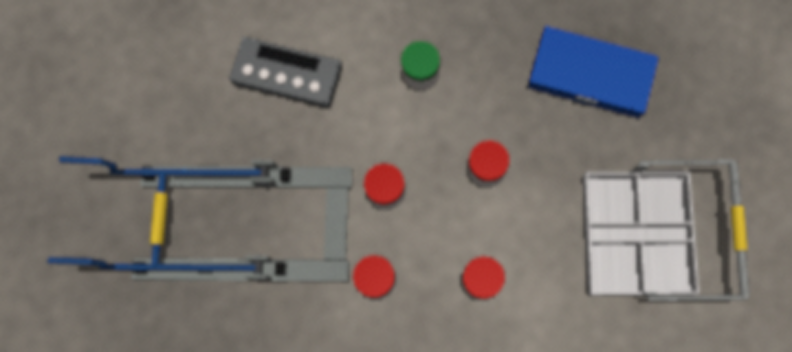

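View pics/side0c.png

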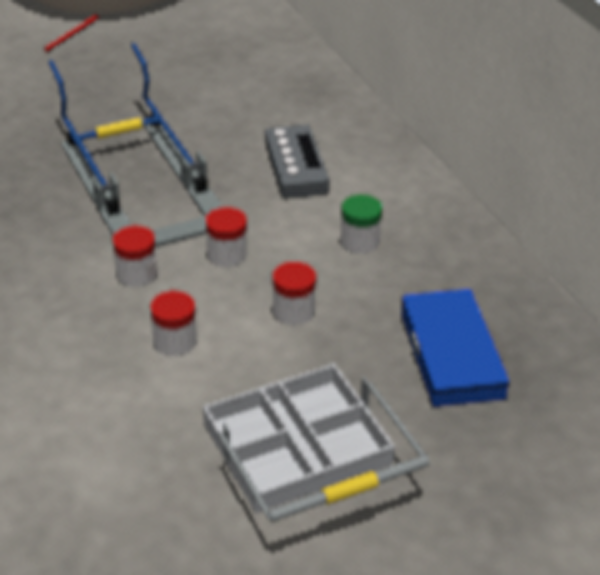

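The top view shows four red pots, at crop pixels (384,184), (489,160), (374,277) and (484,278). The basket is on the right with its bail out to world −y. The frame lies flat towards world +y, and the bystanders are farther from the robot. Next I'll measure positions.

```bash
cat > h.py <<'E'
from cell import arm
import numpy as np, cv2
from scipy.optimize import least_squares
from scipy.spatial.transform import Rotation as Ro
def proj(f,X):
    X=np.atleast_2d(X)
    if "hand_eye" in f:
        T=np.eye(4);T[:3,:3]=f["ee"][1];T[:3,3]=f["ee"][0]
        M=np.linalg.inv(T@f["hand_eye"]); p=X@M[:3,:3].T+M[:3,3]
        rho=np.hypot(p[:,0],p[:,1]); th=np.arctan2(rho,p[:,2]); k=f["fx"]*th/np.maximum(rho,1e-9)
        return np.c_[f["cx"]+k*p[:,0],f["cy"]+k*p[:,1]]
    p=X@f["R"].T+f["t"]
    return np.c_[f["cx"]+f["fx"]*p[:,0]/p[:,2],f["cy"]+f["fy"]*p[:,1]/p[:,2]]
def frame(c):
    s=arm.read_state(); f=dict(arm.grab_frame(c)); f["ee"]=(s["position"],s["ee_rot"]); return f
def blobs(f,col,amin=15):
    h=cv2.cvtColor(f["image"],cv2.COLOR_BGR2HSV); H,S,V=h[...,0],h[...,1],h[...,2]
    m={"red":((H<8)|(H>172))&(S>140)&(V>60),"yel":(H>18)&(H<35)&(S>130)&(V>80)}[col].astype(np.uint8)
    n,l,st,c=cv2.connectedComponentsWithStats(m)
    return [(c[i],st[i],l==i) for i in range(1,n) if st[i,4]>=amin]
def unproj(f,uv,z):
    return least_squares(lambda q:(proj(f,[q[0],q[1],z])-uv)[0],[.5,0]).x
t=np.linspace(0,2*np.pi,40,endpoint=False)
def capsil(f,x,y,z0=.044,z1=.062,r=.028):
    P=np.vstack([np.c_[x+r*np.cos(t),y+r*np.sin(t),0*t+z] for z in (z0,z1)])
    h=cv2.convexHull((proj(f,P)*16).astype(np.float32))[:,0]/16
    M=cv2.moments(h.astype(np.float32)); return np.array([M["m10"],M["m01"]])/M["m00"]
def potpos(f,uv,z=0):
    x0=unproj(f,uv,.055+z)
    return least_squares(lambda q:capsil(f,q[0],q[1],.044+z,.062+z)-uv,x0).x
def tri(obs,x0=(.5,0,.1)):
    return least_squares(lambda X:np.hstack([(proj(f,X)[0]-uv)/f["fx"] for f,uv in obs]),x0)
def go(p,yaw=None,tilt=None):
    """print tool-frame shift(cm), rot for TCP target; yaw = direction angle of the closing (tool y) axis in world"""
    s=arm.read_state(); R=s["ee_rot"]; d=R.T@(np.array(p)-s["position"])*100
    out="off "+str(np.round(d,2))
    if yaw is not None:
        best=None
        for k in (0,np.pi):
            yv=np.array([np.cos(yaw+k),np.sin(yaw+k),0]); z=np.array([0,0,-1.]); T=np.c_[np.cross(yv,z),yv,z]
            r=Ro.from_matrix(R.T@T).as_rotvec()
            if best is None or np.linalg.norm(r)<np.linalg.norm(best):best=r
        out+=" dr "+str(np.round(best,3))
    print(out,"pos",np.round(s["position"],4),"t",round(s["time"],1),"j6",round(s["joint_pos"][5],2))
E
python3 - <<'E'
from h import *
F={c:frame(c) for c in("top","side")}
for c,f in F.items():
    for b in blobs(f,"red"): print(c,"red",b[0].round(1),b[1][4],potpos(f,b[0]).round(4))
    for b in blobs(f,"yel"): 
        v=np.argwhere(b[2])[:,::-1]; w,e=np.linalg.eigh(np.cov(v.T)); print(c,"yel",b[0].round(1),b[1],e[:,1].round(3),"at35",unproj(f,b[0],.035).round(4),"at55",unproj(f,b[0],.055).round(4))
f=F["top"]
for u,v in ((587,174),(691,172),(697,297),(589,297)): print("rim",unproj(f,np.array([120+u/2.2,130+v/2.2]),.03).round(4))
print("hinge L",unproj(f,np.array([120+265/2.2,130+175/2.2]),.035),"R",unproj(f,np.array([120+263/2.2,130+268/2.2]),.035))
E
```

```text
top red [637.7 179.5] 15 [ 0.7187 -0.9574]
top red [341.8 202.6] 260 [ 0.6303 -0.055 ]
top red [ 76.7 218. ] 128 [0.5694 0.738 ]
top red [294.2 213.2] 262 [0.5952 0.0874]
top red [289.5 255.2] 277 [0.4699 0.0968]
top red [339.3 255.8] 273 [ 0.4708 -0.0483]
top yel [623.5 165.6] [619 162   9   7  43] [-0.908  0.419] at35 [ 0.7691 -0.9365] at55 [ 0.7621 -0.9202]
top yel [191.8 229.1] [188 218   8  23 146] [-0.092  0.996] at35 [0.5447 0.3961] at55 [0.5415 0.3893]
top yel [455.6 233.4] [452 224   8  20 115] [0.097 0.995] at35 [ 0.5456 -0.3981] at55 [ 0.5424 -0.3911]
side red [249.5 121.9] 36 [0.566  0.6857]
side red [310. 199.] 164 [0.5977 0.0877]
side red [273.2 206.5] 172 [0.4725 0.0979]
side red [337.3 221.3] 189 [ 0.6325 -0.0545]
side red [288.8 233.3] 204 [ 0.4732 -0.0485]
side yel [267.2 160.6] [259 157  18   8  77] [-0.971  0.241] at35 [0.548  0.3974] at55 [0.5396 0.3669]
side yel [360.  304.3] [350 299  21  12 133] [-0.939  0.344] at35 [ 0.5544 -0.3743] at55 [ 0.5459 -0.3899]
rim [ 0.6179 -0.1943]
rim [ 0.6233 -0.3391]
rim [ 0.4511 -0.3384]
rim [ 0.4485 -0.1931]
hinge L [0.60762069 0.25326271] R [0.4790089  0.24751707]
```

```bash
python3 - <<'E'
from h import *
go([.472,-.0485,.15],1.6)
E
```

```text
off [-46.32 -57.22   8.13] dr [ 0.    0.   -0.35] pos [0.2129 0.6406 0.2313] t 1.2 j6 -0.04
```

```bash
sed -i 's|out+=" dr "+str(np.round(best,3))|out+=" dr "+str(np.round(best,3))+" off-after-turn "+str(np.round(Ro.from_rotvec(best).as_matrix().T@d,2))|' h.py
python3 -m handwheel '{"hand":[8.5,8.5,8.5],"offset":[[0,0,0],[0,0,0],[0,0,0]],"dr":[[0,0,-0.117],[0,0,-0.117],[0,0,-0.117]]}' 40
python3 -m handwheel '{"hand":[8.5,8.5,8.5,8.5,8.5,8.5,8.5,8.5],"offset":[[-1.59,-4.64,0.54],[-1.59,-4.64,0.54],[-1.59,-4.64,0.54],[-1.59,-4.64,0.54],[-1.59,-4.64,0.54],[-1.59,-4.64,0.54],[-1.59,-4.64,0.54],[-1.59,-4.64,0.54]],"dr":[[0,0,0],[0,0,0],[0,0,0],[0,0,0],[0,0,0],[0,0,0],[0,0,0],[0,0,0]]}'
python3 -m handwheel '{"hand":[8.5,8.5,8.5,8.5,8.5,8.5,8.5,8.5],"offset":[[-1.59,-4.64,0.54],[-1.59,-4.64,0.54],[-1.59,-4.64,0.54],[-1.59,-4.64,0.54],[-1.59,-4.64,0.54],[-1.59,-4.64,0.54],[-1.59,-4.64,0.54],[0,0,0]],"dr":[[0,0,0],[0,0,0],[0,0,0],[0,0,0],[0,0,0],[0,0,0],[0,0,0],[0,0,0]]}'
python3 - <<'E'
from h import *
go([.472,-.0485,.032],1.6)
f=frame("wrist"); cv2.imwrite("pics/w1.png",f["image"]); print(f["fx"],f["cx"],f["cy"],f["hand_eye"].round(3).tolist())
for b in blobs(f,"red",100): print("red",b[0].round(1),b[1][4],potpos(f,b[0]).round(4))
for b in blobs(f,"yel",30): print("yel",b[0].round(1),unproj(f,b[0],.055).round(4))
E
```

```text
time: 1.5
position: [0.2129, 0.6406, 0.2313]
ee_rot: [[-0.999, -0.035, 0.0], [-0.035, 0.999, 0.0], [-0.0, 0.0, -1.0]]
wrist_force: [0.4, -0.4, 0.3]
grip_width: 0.996
gripper_force: 0.0
time: 2.3
position: [0.3514, 0.2716, 0.1881]
ee_rot: [[-1.0, -0.031, 0.001], [-0.031, 1.0, 0.0], [-0.001, 0.0, -1.0]]
wrist_force: [0.1, -0.2, -0.3]
grip_width: 0.995
gripper_force: 0.0
time: 3.1
position: [0.4729, -0.0524, 0.1495]
ee_rot: [[-1.0, -0.025, -0.001], [-0.025, 1.0, -0.001], [0.001, -0.001, -1.0]]
wrist_force: [-0.2, 1.0, -0.0]
grip_width: 0.994
gripper_force: 0.0
off [ 0.07  0.4  11.75] dr [-0.001 -0.001 -0.004] off-after-turn [ 0.08  0.39 11.75] pos [ 0.4729 -0.0524  0.1495] t 3.1 j6 -1.76
309.70691628693146 322.19161233120485 199.51775361278072 [[-0.0, -0.944, -0.33, 0.084], [1.0, 0.0, -0.002, -0.0], [0.002, -0.33, 0.944, -0.143], [0.0, 0.0, 0.0, 1.0]]
red [327.4 199.1] 3642 [ 0.4715 -0.0491]
red [487.3 201.7] 2734 [0.4708 0.0973]
red [464.8 298.8] 297 [0.5793 0.0994]
red [316.8 336.8] 1548 [ 0.6263 -0.0552]
yel [ 46.8 248.2] [ 0.5442 -0.3929]
yel [624.8 250.2] [0.534  0.3615]
```

View pics/w1.png

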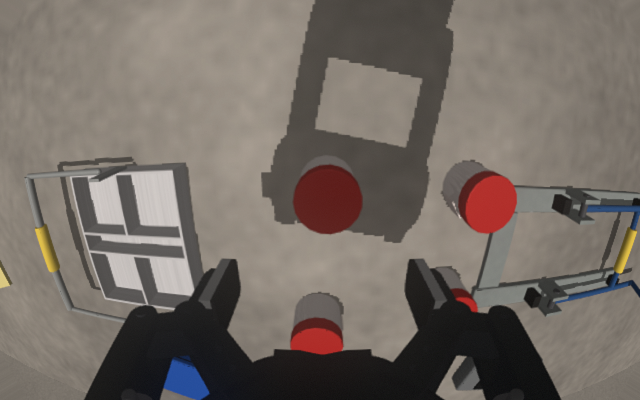

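Pot D is dead ahead at (327,199) and agrees with the other cameras. The basket's near rim is at x≈190. Grasping D now.

```bash

python3 -m handwheel '{"hand":[8.5,8.5,8.5,8.5,8.5,5,5,5],"offset":[[0.08,0.37,2],[0,0,3],[0,0,3],[0,0,2.5],[0,0,1.2],[0,0,0],[0,0,0],[0,0,0]],"dr":[[0,0,0],[0,0,0],[0,0,0],[0,0,0],[0,0,0],[0,0,0],[0,0,0],[0,0,0]]}' 40
python3 -m handwheel '{"hand":[5,5,5,5,5,5],"offset":[[0,0,0],[0,0,0],[0,0,-3],[0,0,-4],[0,0,-4],[0,0,0]],"dr":[[0,0,0],[0,0,0],[0,0,0],[0,0,0],[0,0,0],[0,0,0]]}' 40
python3 - <<'E'
from h import *
f=frame("wrist")
for b in blobs(f,"red",300): print(b[0],b[1])
go([.52,-.22,.2],1.6)
E
```

```text
time: 3.95
position: [0.4723, -0.0441, 0.0351]
ee_rot: [[-1.0, -0.03, 0.002], [-0.03, 1.0, -0.0], [-0.002, -0.0, -1.0]]
wrist_force: [-0.1, 0.2, -0.4]
grip_width: 0.644
gripper_force: 42.2
time: 4.55
position: [0.4734, -0.0445, 0.1497]
ee_rot: [[-1.0, -0.03, 0.008], [-0.03, 1.0, -0.001], [-0.008, -0.002, -1.0]]
wrist_force: [-0.1, -0.1, 0.3]
grip_width: 0.643
gripper_force: 42.7
[479.94054824 200.50622998] [ 451  170   59   62 2809]
[320.61994094 283.35964912] [  263   221   119   134 11514]
[443.15151515 294.87272727] [428 288  36  16 330]
off [ -4.24 -17.7   -5.3 ] dr [-0.001  0.005  0.001] off-after-turn [ -4.23 -17.69  -5.34] pos [ 0.4725 -0.0444  0.1466] t 4.6 j6 -1.75
```

```bash

python3 -m handwheel '{"hand":[5,5,5,5],"offset":[[-1.5,-4,-2],[-1.5,-4,-2],[0,0,0],[0,0,0]],"dr":[[0,0,0],[0,0,0],[0,0,0],[0,0,0]]}' 40
python3 - <<'E'
from h import *
import pickle
f=frame("wrist"); cv2.imwrite("pics/w2.png",f["image"]); pickle.dump(f,open("w2.pkl","wb")); print(f["ee"])
c=f["image"][80:360,0:330]; cv2.imwrite("pics/w2c.png",cv2.resize(c,None,fx=2.1,fy=2.1,interpolation=cv2.INTER_CUBIC))
E
```

```text
time: 5.0
position: [0.5036, -0.1239, 0.1824]
ee_rot: [[-1.0, -0.029, -0.001], [-0.029, 1.0, 0.0], [0.001, 0.0, -1.0]]
wrist_force: [0.6, 0.2, -0.9]
grip_width: 0.643
gripper_force: 42.9
(array([ 0.50357984, -0.12385117,  0.18244676]), array([[-9.99588598e-01, -2.86580716e-02, -1.16151666e-03],
       [-2.86585813e-02,  9.99589168e-01,  4.24546553e-04],
       [ 1.14887278e-03,  4.57659313e-04, -9.99999235e-01]]))
```

View pics/w2c.png

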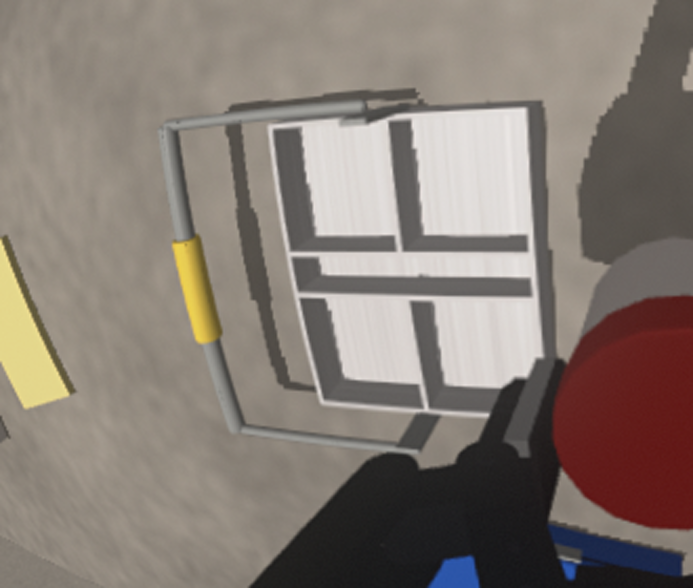

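```bash
python3 - <<'E'
from h import *
import pickle
f=pickle.load(open("w2.pkl","rb"))
B=np.array([[-84,-72.5,30],[84,-72.5,30],[-84,72.5,30],[-82.5,0,30],[84,0,30],[-91.5,-125,55],[91.5,-125,55],[0,-125,55]])/1000
U=np.array([[269,124],[321,404],[529,105],[399,119],[428,408],[167,126],[237,431],[197,291]])/2.1+[0,80]
def W(q):
    c,s=np.cos(q[2]),np.sin(q[2]); return np.c_[q[0]+c*B[:,0]-s*B[:,1],q[1]+s*B[:,0]+c*B[:,1],B[:,2]]
r=least_squares(lambda q:(proj(f,W(q))-U).ravel(),[.535,-.266,.03],loss="soft_l1")
print(r.x.round(4)); print((proj(f,W(r.x))-U).round(1))
ft=frame("top")
y=[b for b in blobs(ft,"yel") if 400<b[0][0]<500][0][0]; print(y,proj(ft,W(r.x)[7]))
x,yy,a=r.x; c,s=np.cos(a),np.sin(a)
for n,(u,v) in {"--":(-47.5,-35.5),"+-":(47.5,-35.5),"-+":(-47.5,35.5),"++":(47.5,35.5)}.items(): print(n,round(x+(c*u-s*v)/1e3,4),round(yy+(s*u+c*v)/1e3,4))
E
```

```text
[ 0.5402 -0.2651  0.0262]
[[-0.2  0. ]
 [ 0.4 -0.1]
 [-0.6  1.3]
 [-6.  -0.7]
 [ 0.3  2.3]
 [ 0.8  0. ]
 [ 0.9 -1.8]
 [ 0.6 -1.2]]
[455.56521739 233.42608696] [[455.19238492 233.05952537]]
-- 0.4937 -0.3019
+- 0.5886 -0.2994
-+ 0.4918 -0.2309
++ 0.5868 -0.2284
```

```bash
python3 - <<'E'
from h import *
go([.4945,-.302,.037],1.597)
E
```

```text
off [  1.39 -17.9   14.5 ] dr [ 0.001 -0.002  0.004] off-after-turn [  1.34 -17.9   14.51] pos [ 0.5032 -0.1227  0.1821] t 5.1 j6 -1.89
```

```bash

python3 -m handwheel '{"hand":[5,5,5,5,5,5,5,5],"offset":[[0.34,-4.48,0.5],[0.34,-4.48,1],[0.34,-4.47,1],[0.34,-4.47,1],[0,0,2],[0,0,2],[0,0,0],[0,0,0]],"dr":[[0,0,0],[0,0,0],[0,0,0],[0,0,0],[0,0,0],[0,0,0],[0,0,0],[0,0,0]]}' 40
python3 - <<'E'
from h import *
go([.4945,-.302,.037],1.597)
E
```

```text
time: 5.9
position: [0.4956, -0.3017, 0.1083]
ee_rot: [[-1.0, -0.031, -0.001], [-0.031, 1.0, 0.0], [0.001, 0.001, -1.0]]
wrist_force: [-0.3, 0.3, -0.5]
grip_width: 0.641
gripper_force: 43.0
off [ 0.1  -0.03  7.13] dr [ 0.001 -0.001  0.005] off-after-turn [ 0.11 -0.03  7.13] pos [ 0.4956 -0.3017  0.1083] t 5.9 j6 -2.19
```

```bash

python3 -m handwheel '{"hand":[5,5,5,5,5,7,7,7],"offset":[[0.1,0,2.5],[0,0,2.3],[0,0,1.3],[0,0,0.8],[0,0,0.2],[0,0,0],[0,0,0],[0,0,0]],"dr":[[0,0,0],[0,0,0],[0,0,0],[0,0,0],[0,0,0],[0,0,0],[0,0,0],[0,0,0]]}' 40
python3 -m handwheel '{"hand":[7,7,7,7,8.5,8.5],"offset":[[0,0,0],[0,0,-2],[0,0,-4],[0,0,-4],[0,0,-3],[0,0,0]],"dr":[[0,0,0],[0,0,0],[0,0,0],[0,0,0],[0,0,0],[0,0,0]]}' 40
python3 - <<'E'
from h import *
f=frame("top")
for b in blobs(f,"red",100): print(b[0].round(1),b[1][4],potpos(f,b[0]).round(4))
go([.631,-.055,.032],1.6)
go([.631,-.055,.14],1.6)
E
```

```text
time: 6.7
position: [0.4949, -0.3029, 0.0381]
ee_rot: [[-1.0, -0.03, 0.001], [-0.03, 1.0, -0.001], [-0.001, -0.001, -1.0]]
wrist_force: [-0.5, -0.5, 0.9]
grip_width: 0.823
gripper_force: 0.0
time: 7.3
position: [0.4959, -0.3035, 0.1725]
ee_rot: [[-1.0, -0.03, 0.006], [-0.03, 1.0, -0.004], [-0.006, -0.004, -1.0]]
wrist_force: [0.8, 0.3, -0.4]
grip_width: 0.999
gripper_force: 0.0
[338.7 186.3] 256 [ 0.6813 -0.0454]
[ 76.6 217.9] 127 [0.5698 0.7383]
[294.2 213.3] 259 [0.595  0.0873]
[289.5 255.2] 277 [0.4699 0.0968]
off [-14.27  24.42  13.76] dr [-0.002  0.003  0.001] off-after-turn [-14.29  24.41  13.77] pos [ 0.4952 -0.3031  0.1697] t 7.3 j6 -2.19
off [-14.31  24.4    2.96] dr [-0.002  0.003  0.001] off-after-turn [-14.29  24.41   2.97] pos [ 0.4952 -0.3031  0.1697] t 7.3 j6 -2.19
```

```bash

python3 -m handwheel '{"hand":[8.5,8.5,8.5,8.5,8.5,8.5,8.5,8.5],"offset":[[-2.77,3.6,0.28],[-2.77,3.6,0.28],[-2.77,3.6,0.28],[-2.77,3.6,0.28],[-2.77,3.6,0.28],[-2.77,3.6,0.28],[-2.77,3.6,0.28],[0,0,0]],"dr":[[0,0,0],[0,0,0],[0,0,0],[0,0,0],[0,0,0],[0,0,0],[0,0,0],[0,0,0]]}' 40
python3 -m handwheel '{"hand":[8.5,8.5],"offset":[[0,0,0],[0,0,0]],"dr":[[0,0,0],[0,0,0]]}' 40
python3 - <<'E'
from h import *
f=frame("wrist"); cv2.imwrite("pics/w3.png",f["image"])
for b in blobs(f,"red",100): print(b[0].round(1),b[1][4],potpos(f,b[0]).round(4))
f=frame("top")
for b in blobs(f,"red",100): print(b[0].round(1),b[1][4],potpos(f,b[0]).round(4))
h=cv2.cvtColor(f["image"],cv2.COLOR_BGR2HSV); m=(abs(h[...,0].astype(int)-65)<15)&(h[...,1]>120)
print(m.sum(),np.argwhere(m).mean(0)[::-1],potpos(f,np.argwhere(m).mean(0)[::-1]))
go([.681,-.045,.032],1.6)
E
```

```text
time: 8.15
position: [0.682, -0.0407, 0.1451]
ee_rot: [[-0.999, -0.034, -0.003], [-0.034, 0.999, 0.001], [0.002, 0.001, -1.0]]
wrist_force: [-0.2, 0.1, -0.9]
grip_width: 0.993
gripper_force: 0.0
time: 8.35
position: [0.6802, -0.0455, 0.1469]
ee_rot: [[-1.0, -0.03, -0.001], [-0.03, 1.0, -0.0], [0.001, -0.0, -1.0]]
wrist_force: [-0.3, 0.7, -0.2]
grip_width: 0.992
gripper_force: 0.0
[61.9 18.4] 1568 [ 0.4977 -0.3086]
[485.8 110.1] 3306 [0.5961 0.0872]
[322.6 203.4] 3709 [ 0.6818 -0.046 ]
[ 76.6 217.9] 127 [0.5698 0.7383]
[294.3 213.3] 261 [0.5949 0.0871]
[426.6 249.1] 276 [ 0.495  -0.3038]
[289.5 255.2] 276 [0.4698 0.0968]
101 [307.05940594 156.59405941] [0.77533784 0.05343153]
off [-0.08  0.09 11.56] dr [-0. -0. -0.] off-after-turn [-0.08  0.09 11.56] pos [ 0.6803 -0.0459  0.1476] t 8.4 j6 -1.7
```

View pics/w3.png

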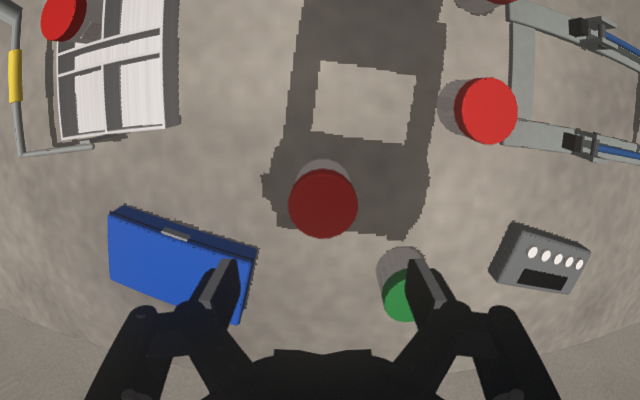

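Pot B was knocked to (0.682,−0.046) and is still upright, seen at (322,203). The green pot at (403,290) and the box corner at (255,248) are clear of the finger path.

```bash

python3 -m handwheel '{"hand":[8.5,8.5,8.5,8.5,8.5,5,5,5],"offset":[[-0.12,0,2],[0,0,3],[0,0,3],[0,0,2.5],[0,0,1],[0,0,0],[0,0,0],[0,0,0]],"dr":[[0,0,0],[0,0,0],[0,0,0],[0,0,0],[0,0,0],[0,0,0],[0,0,0],[0,0,0]]}' 40
python3 -m handwheel '{"hand":[5,5,5,5,5,5],"offset":[[0,0,0],[0,0,0],[0,0,-3],[0,0,-4],[0,0,-4],[0,0,0]],"dr":[[0,0,0],[0,0,0],[0,0,0],[0,0,0],[0,0,0],[0,0,0]]}' 40
python3 - <<'E'
from h import *
go([.5895,-.3,.037],1.597)
E
```

```text
time: 9.25
position: [0.6829, -0.0452, 0.0348]
ee_rot: [[-1.0, -0.03, 0.003], [-0.03, 1.0, -0.0], [-0.003, -0.0, -1.0]]
wrist_force: [0.3, 0.4, -0.9]
grip_width: 0.643
gripper_force: 42.2
time: 9.85
position: [0.6841, -0.0451, 0.1502]
ee_rot: [[-0.999, -0.03, 0.009], [-0.03, 1.0, -0.001], [-0.009, -0.001, -1.0]]
wrist_force: [-1.3, 0.6, -0.4]
grip_width: 0.644
gripper_force: 42.7
off [ 10.34 -25.18  11.26] dr [-0.001  0.009  0.004] off-after-turn [ 10.13 -25.24  11.32] pos [ 0.6841 -0.0451  0.1502] t 9.8 j6 -1.7
```

```bash

python3 -m handwheel '{"hand":[5,5,5,5,5,5,5,5],"offset":[[1.7,-4.2,0],[1.7,-4.2,0],[1.7,-4.2,0.5],[1.7,-4.2,1],[1.7,-4.2,1],[1.7,-4.2,1],[0,0,1],[0,0,0]],"dr":[[0,0,0],[0,0,0],[0,0,0],[0,0,0],[0,0,0],[0,0,0],[0,0,0],[0,0,0]]}' 40
python3 -m handwheel '{"hand":[5],"offset":[[0,0,0]],"dr":[[0,0,0]]}' 40
python3 - <<'E'
from h import *
go([.5895,-.3,.037],1.597)
E
```

```text
time: 10.65
position: [0.5867, -0.3004, 0.0964]
ee_rot: [[-1.0, -0.028, -0.002], [-0.028, 1.0, 0.001], [0.001, 0.001, -1.0]]
wrist_force: [0.2, 0.6, -1.7]
grip_width: 0.644
gripper_force: 42.8
time: 10.75
position: [0.5879, -0.2992, 0.098]
ee_rot: [[-1.0, -0.031, 0.0], [-0.031, 1.0, 0.0], [-0.0, 0.0, -1.0]]
wrist_force: [-0.1, 0.2, 0.5]
grip_width: 0.642
gripper_force: 42.8
off [-0.16 -0.09  6.1 ] dr [0.    0.    0.004] off-after-turn [-0.16 -0.09  6.1 ] pos [ 0.5879 -0.2992  0.098 ] t 10.8 j6 -2.11
```

```bash

python3 -m handwheel '{"hand":[5,5,5,5,7,7,7,7],"offset":[[-0.16,-0.09,2.3],[0,0,2],[0,0,1.4],[0,0,0.4],[0,0,0],[0,0,0],[0,0,0],[0,0,-1]],"dr":[[0,0,0],[0,0,0],[0,0,0],[0,0,0],[0,0,0],[0,0,0],[0,0,0],[0,0,0]]}' 40
python3 -m handwheel '{"hand":[8.5,8.5,8.5,8.5,8.5,8.5,8.5,8.5],"offset":[[0,0,-3],[0,0,-4],[0,0,-4],[0,4.8,0],[0,4.8,0],[0,4.8,0],[0,4.8,0],[0,4.8,0]],"dr":[[0,0,0],[0,0,0],[0,0,0],[0,0,0],[0,0,0],[0,0,0],[0,0,0],[0,0,0]]}' 40
python3 -m handwheel '{"hand":[8.5,8.5,8.5,8.5,8.5,8.5,8.5,8.5],"offset":[[0,4.8,0],[0,4.8,0],[0,0,0],[0,0,0],[0,0,0],[0,0,0],[0,0,0],[0,0,0]],"dr":[[0,0,0.143],[0,0,0.143],[0,0,0.143],[0,0,0.143],[0,0,0.143],[0,0,0.143],[0,0,0.143],[0,0,0.143]]}' 40
python3 -m handwheel '{"hand":[8.5,8.5,8.5,8.5],"offset":[[0,0,0],[0,0,0],[0,0,0],[0,0,0]],"dr":[[0,0,0.143],[0,0,0.143],[0,0,0.143],[0,0,0]]}' 40
python3 - <<'E'
from h import *
go([.596,.0872,.032],.026)
f=frame("wrist"); cv2.imwrite("pics/w4.png",f["image"])
for b in blobs(f,"red",100): print(b[0].round(1),b[1][4],potpos(f,b[0]).round(4))
f=frame("top")
for b in blobs(f,"red",50): print(b[0].round(1),b[1][4],potpos(f,b[0]).round(4))
E
```

```text
time: 11.55
position: [0.5888, -0.3003, 0.046]
ee_rot: [[-1.0, -0.03, -0.002], [-0.03, 1.0, 0.001], [0.002, 0.001, -1.0]]
wrist_force: [-0.2, 0.5, 0.5]
grip_width: 0.82
gripper_force: 0.0
time: 12.35
position: [0.5817, -0.059, 0.1579]
ee_rot: [[-1.0, -0.03, 0.001], [-0.03, 1.0, -0.0], [-0.001, -0.0, -1.0]]
wrist_force: [1.0, 0.5, 0.2]
grip_width: 0.993
gripper_force: 0.0
time: 13.15
position: [0.5859, 0.0328, 0.1578]
ee_rot: [[-0.442, 0.897, 0.001], [0.897, 0.442, -0.0], [-0.0, 0.001, -1.0]]
wrist_force: [0.2, -0.2, 0.2]
grip_width: 0.998
gripper_force: 0.0
time: 13.55
position: [0.5859, 0.0328, 0.1576]
ee_rot: [[-0.032, 0.999, 0.001], [0.999, 0.032, -0.0], [-0.0, 0.001, -1.0]]
wrist_force: [-0.0, -0.2, 0.3]
grip_width: 0.994
gripper_force: 0.0
off [ 5.41  1.17 12.56] dr [0.001 0.    0.006] off-after-turn [ 5.41  1.15 12.56] pos [0.5859 0.0328 0.1576] t 13.6 j6 -0.02
[186.7 122.2] 3285 [0.4702 0.0962]
[335.9 134.2] 3801 [0.5959 0.087 ]
[ 76.6 217.9] 127 [0.5698 0.7383]
[293.9 213.6] 231 [0.5942 0.0883]
[424.1 217.4] 265 [ 0.5895 -0.3007]
[426.6 249.1] 276 [ 0.495  -0.3038]
```

```bash

python3 -m handwheel '{"hand":[8.5,8.5,8.5,8.5,8.5,8.5,5,5],"offset":[[4,1,0.5],[1.4,0.15,1.5],[0,0,4],[0,0,3.5],[0,0,2.1],[0,0,1],[0,0,0],[0,0,0]],"dr":[[0,0,0],[0,0,0],[0,0,0],[0,0,0],[0,0,0],[0,0,0],[0,0,0],[0,0,0]]}' 40
python3 -m handwheel '{"hand":[5,5,5,5,5,5,5,5],"offset":[[0,0,0],[0,0,0],[0,0,-3],[0,0,-4],[0,0,-4],[-4.8,-0.28,0],[-4.8,-0.28,0],[-4.8,-0.28,0]],"dr":[[0,0,0],[0,0,0],[0,0,0],[0,0,0],[0,0,0],[0,0,0],[0,0,0],[0,0,0]]}' 40
python3 -m handwheel '{"hand":[5,5,5,5,5],"offset":[[-4.8,-0.28,0],[-4.8,-0.28,0],[-4.8,-0.28,0],[0,0,1],[0,0,1]],"dr":[[0,0,0],[0,0,0],[0,0,0],[0,0,0],[0,0,0]]}' 40
python3 - <<'E'
from h import *
go([.587,-.2285,.037],.026)
E
```

```text
time: 14.45
position: [0.596, 0.0872, 0.0318]
ee_rot: [[-0.035, 0.999, 0.001], [0.999, 0.035, 0.0], [0.0, 0.001, -1.0]]
wrist_force: [1.0, 1.8, 0.9]
grip_width: 0.686
gripper_force: 0.0
time: 15.25
position: [0.5919, -0.0584, 0.1418]
ee_rot: [[-0.036, 0.999, 0.002], [0.999, 0.036, -0.0], [-0.0, 0.002, -1.0]]
wrist_force: [1.5, 0.6, -0.3]
grip_width: 0.64
gripper_force: 42.7
time: 15.75
position: [0.5884, -0.2023, 0.1207]
ee_rot: [[-0.032, 0.999, 0.001], [0.999, 0.032, -0.0], [-0.0, 0.001, -1.0]]
wrist_force: [-0.0, -0.1, -0.7]
grip_width: 0.64
gripper_force: 42.7
off [-2.62 -0.23  8.37] dr [0.001 0.    0.006] off-after-turn [-2.62 -0.21  8.37] pos [ 0.5884 -0.2023  0.1207] t 15.8 j6 -0.4
```

```bash

python3 -m handwheel '{"hand":[5,5,5,5,5,5,5,7],"offset":[[-2.6,-0.22,0],[0,0,2.5],[0,0,2.5],[0,0,1.7],[0,0,1.2],[0,0,0.45],[0,0,0],[0,0,0]],"dr":[[0,0,0],[0,0,0],[0,0,0],[0,0,0],[0,0,0],[0,0,0],[0,0,0],[0,0,0]]}' 40
python3 -m handwheel '{"hand":[7,7,7,7,7,8.5,8.5,8.5],"offset":[[0,0,0],[0,0,0],[0,0,-2],[0,0,-4],[0,0,-4],[4.8,-1.6,-1],[4.8,-1.6,0],[4.8,-1.6,0]],"dr":[[0,0,0],[0,0,0],[0,0,0],[0,0,0],[0,0,0],[0,0,0],[0,0,0],[0,0,0]]}' 40
python3 -m handwheel '{"hand":[8.5,8.5,8.5,8.5,8.5],"offset":[[4.7,-1.6,0],[4.7,-1.6,0],[4.7,-1.6,0],[1.8,-0.5,0],[0,0,0]],"dr":[[0,0,0],[0,0,0],[0,0,0],[0,0,0],[0,0,0]]}' 40
python3 - <<'E'
from h import *
go([.4705,.0965,.032],.026)
f=frame("wrist"); cv2.imwrite("pics/w5.png",f["image"])
for b in blobs(f,"red",100): print(b[0].round(1),b[1][4],potpos(f,b[0]).round(4))
f=frame("top")
for b in blobs(f,"red",50): print(b[0].round(1),b[1][4],potpos(f,b[0]).round(4))
E
```

```text
time: 16.55
position: [0.5878, -0.2274, 0.0383]
ee_rot: [[-0.035, 0.999, 0.001], [0.999, 0.035, -0.001], [-0.001, 0.001, -1.0]]
wrist_force: [0.7, -0.3, 0.8]
grip_width: 0.791
gripper_force: 0.0
time: 17.35
position: [0.5346, -0.0865, 0.1477]
ee_rot: [[-0.033, 0.999, 0.001], [0.999, 0.033, -0.0], [-0.0, 0.001, -1.0]]
wrist_force: [1.9, -0.1, -0.0]
grip_width: 0.998
gripper_force: 0.0
time: 17.85
position: [0.4762, 0.0716, 0.1476]
ee_rot: [[-0.037, 0.999, 0.001], [0.999, 0.037, 0.0], [0.0, 0.001, -1.0]]
wrist_force: [0.1, 0.1, -0.3]
grip_width: 0.996
gripper_force: 0.0
off [ 2.51 -0.49 11.56] dr [ 0.001 -0.     0.011] off-after-turn [ 2.51 -0.51 11.56] pos [0.4762 0.0716 0.1476] t 17.9 j6 0.06
[314.9 171.8] 3944 [0.4706 0.0964]
[ 76.6 217.9] 127 [0.5698 0.7383]
[399.6 217.4] 259 [ 0.5882 -0.2276]
[424.1 217.4] 265 [ 0.5895 -0.3009]
[426.5 249.1] 278 [ 0.495  -0.3037]
```

```bash

python3 -m handwheel '{"hand":[8.5,8.5,8.5,8.5,8.5,5,5,5],"offset":[[2.5,-0.5,1],[0,0,4],[0,0,3.5],[0,0,2],[0,0,1.05],[0,0,0],[0,0,0],[0,0,0]],"dr":[[0,0,0],[0,0,0],[0,0,0],[0,0,0],[0,0,0],[0,0,0],[0,0,0],[0,0,0]]}' 40
python3 -m handwheel '{"hand":[5,5,5,5,5,5,5,5],"offset":[[0,0,0],[0,0,0],[0,0,-3],[0,0,-4],[0,0,-3],[-4.69,0.14,0],[-4.69,0.14,0],[-4.69,0.14,0]],"dr":[[0,0,0],[0,0,0],[0,0,0],[0,0,0],[0,0,0],[0,0,0],[0,0,0],[0,0,0]]}' 40
python3 -m handwheel '{"hand":[5,5,5,5,5,5],"offset":[[-4.69,0.14,0],[-4.69,0.14,0],[-4.69,0.14,0],[-4.69,0.14,0],[0,0,0.5],[0,0,0]],"dr":[[0,0,0],[0,0,0],[0,0,0],[0,0,0],[0,0,0],[0,0,0]]}' 40
python3 - <<'E'
from h import *
go([.492,-.231,.037],.026)
E
```

```text
time: 18.75
position: [0.472, 0.0942, 0.033]
ee_rot: [[-0.034, 0.999, 0.002], [0.999, 0.034, 0.0], [0.0, 0.002, -1.0]]
wrist_force: [-0.7, 0.7, -0.2]
grip_width: 0.644
gripper_force: 42.2
time: 19.55
position: [0.48, -0.0475, 0.1324]
ee_rot: [[-0.036, 0.999, 0.002], [0.999, 0.036, -0.0], [-0.0, 0.002, -1.0]]
wrist_force: [0.8, -0.2, -0.8]
grip_width: 0.64
gripper_force: 42.7
time: 20.15
position: [0.4916, -0.2342, 0.126]
ee_rot: [[-0.032, 0.999, -0.001], [0.999, 0.032, 0.001], [0.001, -0.001, -1.0]]
wrist_force: [-1.1, 0.0, -1.5]
grip_width: 0.644
gripper_force: 42.7
off [0.31 0.05 8.9 ] dr [-0.001 -0.001  0.006] off-after-turn [0.31 0.05 8.9 ] pos [ 0.4916 -0.2342  0.126 ] t 20.1 j6 -0.52
```

```bash

python3 -m handwheel '{"hand":[5,5,5,5,5,5,7,7],"offset":[[0.2,0.05,2],[0,0,2.5],[0,0,2],[0,0,1.7],[0,0,0.7],[0,0,0],[0,0,0],[0,0,0]],"dr":[[0,0,0],[0,0,0],[0,0,0],[0,0,0],[0,0,0],[0,0,0],[0,0,0],[0,0,0]]}' 40
python3 -m handwheel '{"hand":[7,7,7,7,7,8.5,8.5,8.5],"offset":[[0,0,0],[0,0,-2],[0,0,-4],[0,0,-4],[4.8,0,-1],[4.8,0,-1],[4.8,0,-1],[4.8,0,-1]],"dr":[[0,0,0],[0,0,0],[0,0,0],[0,0,0],[0,0,0],[0,0,0],[0,0,0],[0,0,0]]}' 40
python3 -m handwheel '{"hand":[8.5,8.5,8.5,8.5,8.5,8.5,8.5,8.5],"offset":[[4.8,0,0],[4.8,0,0],[4.8,0,0],[4.8,0,0],[4.8,0,0],[4.8,0,0],[4.8,0,0],[0,0,0]],"dr":[[0,0,0],[0,0,0],[0,0,0],[0,0,0],[0,0,0],[0,0,0],[0,0,0],[0,0,0]]}' 40
python3 - <<'E'
from h import *
f=frame("top"); cv2.imwrite("pics/top2.png",f["image"])
for b in blobs(f,"red",50): print(b[0].round(1),b[1][4],potpos(f,b[0]).round(4))
for b in blobs(f,"yel",30): print(b[0].round(1))
g=frame("side"); cv2.imwrite("pics/s2.png",cv2.resize(g["image"][240:340,280:420],None,fx=4,fy=4))
f=frame("wrist"); cv2.imwrite("pics/w6.png",f["image"])
import pickle; pickle.dump(f,open("w6.pkl","wb"))
go([.545,.396,.15],1.6)
E
```

```text
time: 20.95
position: [0.493, -0.2314, 0.0385]
ee_rot: [[-0.035, 0.999, 0.001], [0.999, 0.035, -0.001], [-0.001, 0.001, -1.0]]
wrist_force: [1.0, -0.4, -0.1]
grip_width: 0.817
gripper_force: 0.0
time: 21.75
position: [0.4854, -0.038, 0.1784]
ee_rot: [[-0.034, 0.999, 0.001], [0.999, 0.034, -0.0], [-0.0, 0.001, -1.0]]
wrist_force: [1.9, 0.6, -0.2]
grip_width: 0.998
gripper_force: 0.0
time: 22.55
position: [0.4735, 0.3006, 0.1774]
ee_rot: [[-0.038, 0.999, -0.0], [0.999, 0.038, 0.001], [0.001, -0.0, -1.0]]
wrist_force: [-0.8, -0.7, 0.1]
grip_width: 0.995
gripper_force: 0.0
[ 76.6 217.9] 127 [0.5698 0.7383]
[399.6 217.4] 259 [ 0.5882 -0.2276]
[424.1 217.3] 266 [ 0.5896 -0.3007]
[400.9 249.2] 272 [ 0.4932 -0.2287]
[426.6 249.1] 277 [ 0.495  -0.3037]
[623.6 165.5]
[455.6 233.5]
off [9.74 7.41 2.75] dr [-0.     0.    -1.565] off-after-turn [-7.36  9.78  2.75] pos [0.4743 0.2961 0.1775] t 22.7 j6 0.48
```

View pics/w6.png

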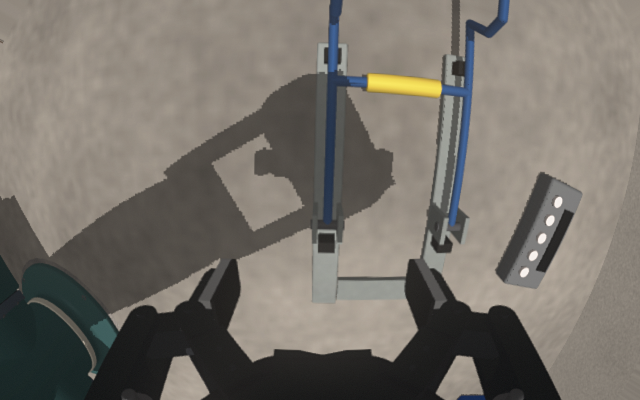

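View pics/s2.png

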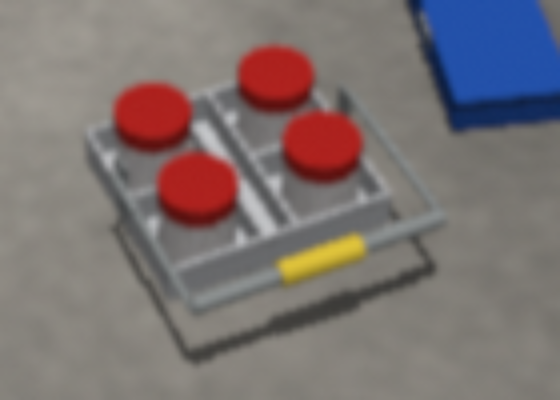

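All four pots stand in their own cells. The wrist view shows the frame sleeve at (404,86) and the left rod running from (331,80) to (328,222).

```bash
python3 - <<'E'
from h import *
import pickle
f=pickle.load(open("w6.pkl","rb"))
b=blobs(f,"yel",200)[0]; sl=unproj(f,b[0],.038); print("sleeve",sl.round(4))
e=[unproj(f,np.array(p),.037) for p in((367,84),(441,89))]; print("ends",np.round(e,4),np.linalg.norm(e[1]-e[0]),np.arctan2(*(e[1]-e[0])[::-1]))
P={"rodL far":((331,80),.04),"rodL near":((328,222),.04),"runL nearleft":((313,302),.01),"runL nearright":((337,302),.01),"runL farleft":((319,44),.01),"runL farright":((347,44),.01),"rodR a":((467,92),.04),"rodR b":((452,224),.04)}
for n,(u,z) in P.items(): print(n,unproj(f,np.array(u,float),z).round(4))
t=frame("top"); b=None
for n in("station","hanger"): print(n,[(np.round(d["box"]),round(d["conf"],2)) for d in arm.look_for("top",n)])
cv2.imwrite("pics/t3.png",cv2.resize(t["image"][190:270,130:290],None,fx=5,fy=5,interpolation=cv2.INTER_CUBIC))
E
```

```text
sleeve [0.5451 0.3958]
ends [[0.5118 0.3939]
 [0.5831 0.3963]] 0.07130451952944339 0.03352784946779888
rodL far [0.4792 0.3955]
rodL near [0.482  0.2601]
runL nearleft [0.4692 0.1364]
runL nearright [0.4993 0.1374]
runL farleft [0.467  0.4331]
runL farright [0.4942 0.4344]
rodR a [0.6095 0.3969]
rodR b [0.6131 0.2609]
station [(array([147., 204., 280., 260.]), 0.6), (array([150., 203., 238., 252.]), 0.52)]
hanger [(array([148., 199., 239., 253.]), 0.63)]
```

```bash

python3 -m handwheel '{"hand":[8.5,8.5,8.5,8.5,8.5,8.5,8.5,8.5],"offset":[[0,0,0],[0,0,0],[0,0,0],[0,0,0],[0,0,0],[0,0,0],[0,0,0],[0,0,0]],"dr":[[0,0,-0.142],[0,0,-0.142],[0,0,-0.142],[0,0,-0.142],[0,0,-0.142],[0,0,-0.142],[0,0,-0.142],[0,0,-0.142]]}' 40
python3 -m handwheel '{"hand":[8.5,8.5,8.5,8.5,8.5,8.5,8.5,8.5],"offset":[[0,0,0],[0,0,0],[0,0,0],[-2.45,3.2,0.9],[-2.45,3.2,0.9],[-2.45,3.2,0.9],[0,0,0],[0,0,0]],"dr":[[0,0,-0.142],[0,0,-0.142],[0,0,-0.142],[0,0,0],[0,0,0],[0,0,0],[0,0,0],[0,0,0]]}' 40
python3 - <<'E'
from h import *
f=frame("wrist")
for b in blobs(f,"yel",200): print("sleeve",unproj(f,b[0],.038).round(4),b[0])
go([.545,.396,.018],1.589)
E
```

```text
time: 23.65
position: [0.4747, 0.2952, 0.1777]
ee_rot: [[-0.923, 0.386, 0.0], [0.386, 0.923, 0.0], [-0.0, 0.0, -1.0]]
wrist_force: [-1.1, 0.6, -0.7]
grip_width: 0.994
gripper_force: 0.0
time: 24.45
position: [0.5457, 0.3933, 0.1496]
ee_rot: [[-1.0, -0.025, -0.001], [-0.025, 1.0, -0.001], [0.001, -0.001, -1.0]]
wrist_force: [-0.7, -0.3, -0.1]
grip_width: 0.993
gripper_force: 0.0
sleeve [0.5446 0.3961] [326.58517555 193.32769831]
off [ 0.05  0.3  13.25] dr [-0.    -0.     0.006] off-after-turn [ 0.05  0.29 13.25] pos [0.5456 0.3931 0.1505] t 24.5 j6 -1.01
```

```bash

python3 -m handwheel '{"hand":[8.5,8.5,8.5,8.5,8.5,1,1,1],"offset":[[0.07,0.3,3],[0,0,4],[0,0,3.5],[0,0,2],[0,0,0.7],[0,0,0],[0,0,0],[0,0,0]],"dr":[[0,0,0],[0,0,0.006],[0,0,0],[0,0,0],[0,0,0],[0,0,0],[0,0,0],[0,0,0]]}' 40
python3 -m handwheel '{"hand":[1,1,1,1,1],"offset":[[0,0,0],[0,0,0],[0,0,0],[0,0,0],[0,0,0]],"dr":[[0,0,0],[0,0,0],[0,0,0],[0,0,0],[0,0,0]]}' 40
python3 - <<'E'
from h import *
go([.545,.396,.018],1.589)
E
```

```text
time: 25.3
position: [0.5453, 0.3973, 0.0204]
ee_rot: [[-1.0, -0.019, 0.002], [-0.019, 1.0, 0.001], [-0.002, 0.001, -1.0]]
wrist_force: [-0.5, 0.1, 0.8]
grip_width: 0.51
gripper_force: 0.0
time: 25.8
position: [0.5449, 0.3972, 0.0194]
ee_rot: [[-1.0, -0.019, 0.001], [-0.019, 1.0, 0.0], [-0.001, 0.0, -1.0]]
wrist_force: [-1.3, -2.0, 6.5]
grip_width: 0.196
gripper_force: 38.9
off [-0.   -0.12  0.14] dr [0.    0.001 0.001] off-after-turn [-0.   -0.12  0.14] pos [0.5449 0.3972 0.0194] t 25.8 j6 -1.0
```

```bash

python3 -m handwheel '{"hand":[1,1,1,1,1,1],"offset":[[0,-0.17,-2.19],[0,-0.51,-2.14],[0,-0.84,-2.03],[0,-1.15,-1.87],[0,-1.43,-1.67],[0,-1.67,-1.43]],"dr":[[0,0,0],[0,0,0],[0,0,0],[0,0,0],[0,0,0],[0,0,0]]}' 60
python3 - <<'E'
from h import *
f=frame("side"); print([(b[0].round(1),b[1][4]) for b in blobs(f,"yel",10)]); s=arm.read_state(); print(s["position"],s["wrist_force"],s["grip_width"])
E
```

```text
time: 26.4
position: [0.5454, 0.339, 0.1331]
ee_rot: [[-1.0, -0.02, -0.0], [-0.02, 1.0, 0.001], [0.0, 0.001, -1.0]]
wrist_force: [-1.9, 0.4, -4.0]
grip_width: 0.188
gripper_force: 59.7
[(array([276.4, 140.4]), np.int32(19)), (array([264.4, 143. ]), np.int32(25)), (array([360. , 304.3]), np.int32(134))]
[0.54553273 0.33652    0.13485873] [-9.53675582 -0.2023007   2.72664109] 0.18400511451451007
```

```bash

python3 -m handwheel '{"hand":[1,1,1,1,1,1,1,1],"offset":[[0,-1.88,-1.16],[0,-2.03,-0.84],[0,-2.13,-0.51],[0,-2.19,-0.17],[0,-2.19,0.17],[0,-2.07,0.49],[0,0,0],[0,0,0]],"dr":[[0,0,0],[0,0,0],[0,0,0],[0,0,0],[0,0,0],[0,0,0],[0,0,0],[0,0,0]]}' 50
python3 - <<'E'
from h import *
o=[]
for c in("top","side"):
    f=frame(c); bl=blobs(f,"yel",6); print(c,[(b[0].round(1),b[1][4]) for b in bl])
s=arm.read_state(); print(s["position"],s["wrist_force"],s["grip_width"])
cv2.imwrite("pics/s4.png",cv2.resize(f["image"][60:240,200:380],None,fx=3.3,fy=3.3,interpolation=cv2.INTER_CUBIC))
E
```

```text
time: 27.25
position: [0.5467, 0.2128, 0.1523]
ee_rot: [[-1.0, -0.018, -0.004], [-0.018, 1.0, -0.001], [0.004, -0.001, -1.0]]
wrist_force: [-18.5, -4.3, 9.4]
grip_width: 0.187
gripper_force: 62.2
top [(array([623.6, 165.5]), np.int32(42)), (array([243.7, 229.9]), np.int32(54)), (array([455.6, 233.5]), np.int32(114))]
side [(array([289.1, 152.8]), np.int32(19)), (array([276.1, 155.6]), np.int32(27)), (array([360. , 304.3]), np.int32(134))]
[0.54665051 0.21320521 0.15235669] [-16.75127929  -5.29964132   9.83949983] 0.18683667932321316
```

View pics/s4.png

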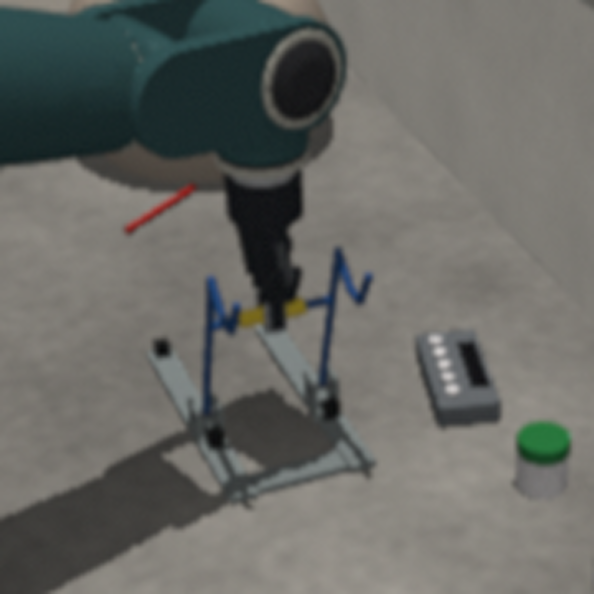

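The frame is past vertical with its hooks towards −y. Releasing and backing off straight up.

```bash

python3 -m handwheel '{"hand":[3,5,5,5,5,5],"offset":[[0,0,0],[0,0,0],[0,0,0],[0,0,0],[0,0,0],[0,0,-1]],"dr":[[0,0,0],[0,0,0],[0,0,0],[0,0,0],[0,0,0],[0,0,0]]}' 40
python3 -m handwheel '{"hand":[5,5,5,5,5,5,5,5],"offset":[[0,0,-2],[0,0,-3],[0,0,-3],[0,0,-4],[0,0,-4],[0,0,-4],[0,0,0],[0,0,0]],"dr":[[0,0,0],[0,0,0],[0,0,0],[0,0,0],[0,0,0],[0,0,0],[0,0,0],[0,0,0]]}' 40
python3 - <<'E'
from h import *
o=[]
for c in("top","side","wrist"):
    f=frame(c); bl=blobs(f,"yel",6); print(c,[(b[0].round(1),b[1][4]) for b in bl])
    if c!="wrist":
        b=[b for b in bl if 200<b[0][0]<320]
        if b: o.append((f,max(b,key=lambda b:b[1][4])[0]))
    cv2.imwrite(f"pics/{c}5.png",f["image"])
    import pickle; pickle.dump(f,open(c+"5.pkl","wb"))
if len(o)==2: r=tri(o,(.55,.2,.17)); print("frame sleeve",r.x.round(4),r.cost)
go([.544,-.39,.25],1.597)
E
```

```text
time: 27.95
position: [0.5477, 0.2143, 0.161]
ee_rot: [[-1.0, -0.02, -0.002], [-0.02, 1.0, -0.001], [0.002, -0.001, -1.0]]
wrist_force: [0.3, -0.8, -0.4]
grip_width: 0.584
gripper_force: 0.0
time: 28.75
position: [0.5483, 0.2145, 0.3632]
ee_rot: [[-1.0, -0.02, 0.002], [-0.02, 1.0, 0.001], [-0.002, 0.001, -1.0]]
wrist_force: [0.2, -1.0, -0.9]
grip_width: 0.586
gripper_force: 0.0
top [(array([623.6, 165.5]), np.int32(42)), (array([455.5, 233.5]), np.int32(114))]
side [(array([282.3, 155.3]), np.int32(82)), (array([360. , 304.3]), np.int32(134))]
wrist [(array([317.9, 170.8]), np.int32(895)), (array([ 33.8, 159.4]), np.int32(187))]
off [  1.56 -60.42  11.11] dr [-0.001 -0.002 -0.007] off-after-turn [  1.98 -60.41  11.07] pos [0.548  0.2144 0.3607] t 28.9 j6 -1.26
```

View pics/wrist5.png

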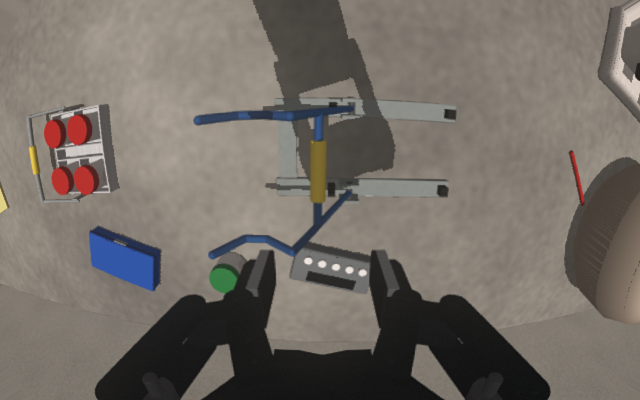

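```bash
python3 - <<'E'
from h import *
import pickle
F={c:pickle.load(open(c+"5.pkl","rb")) for c in("wrist","side","top")}
a=.018; o=np.array([.548,.2565]); X=np.array([np.cos(a),np.sin(a)]);Y=np.array([-np.sin(a),np.cos(a)])
def P(x,y,z): return np.r_[o+x*X+y*Y,z]
pts={"sl":P(0,-.048,.1666),"slL":P(-.035,-.048,.1666),"slR":P(.035,-.048,.1666),"hL":P(-.066,-.1145,.215),"hR":P(.066,-.1145,.215),"lipL":P(-.066,-.155,.25),"lipR":P(.066,-.155,.25),"topL":P(-.066,-.072,.232),"topR":P(.066,-.072,.232),"runLn":P(-.066,-.12,.01),"runLf":P(-.066,.18,.01),"runRf":P(.066,.18,.01)}
for c in("wrist","side"):
    f=F[c]; im=f["image"].copy(); print(c,{n:proj(f,p)[0].round(1).tolist() for n,p in pts.items()})
    im=cv2.resize(im,None,fx=4,fy=4,interpolation=cv2.INTER_CUBIC)
    for n,p in pts.items():
        u=(proj(f,p)[0]*4+2).astype(int); cv2.drawMarker(im,tuple(map(int,u)),(0,255,255) if n[0]!="s" else (255,0,255),0,12,1)
    F[c+"i"]=im
w=F["wristi"][320:1080,720:1880]; w=cv2.resize(w,None,fx=.45,fy=.45,interpolation=cv2.INTER_AREA)
s=F["sidei"][320:1000,880:1400]; s=cv2.resize(s,None,fx=.5,fy=.5,interpolation=cv2.INTER_AREA)
H=max(w.shape[0],s.shape[0]); c=np.zeros((H,w.shape[1]+s.shape[1],3),np.uint8); c[:w.shape[0],:w.shape[1]]=w; c[:s.shape[0],w.shape[1]:]=s
print(c.shape); cv2.imwrite("pics/chk.png",c)
E
```

```text
wrist {'sl': [317.9, 172.1], 'slL': [317.8, 141.2], 'slR': [318.0, 201.5], 'hL': [246.5, 117.5], 'hR': [255.1, 243.9], 'lipL': [192.7, 123.2], 'lipR': [209.2, 258.7], 'topL': [289.1, 117.5], 'topR': [293.2, 252.3], 'runLn': [274.0, 108.3], 'runLf': [455.6, 113.5], 'runRf': [448.7, 188.5]}
side {'sl': [282.2, 155.2], 'slL': [272.3, 157.5], 'slR': [292.0, 152.9], 'hL': [269.0, 156.9], 'hR': [307.8, 147.8], 'lipL': [272.6, 153.6], 'lipR': [312.6, 144.3], 'topL': [264.2, 145.9], 'topR': [302.7, 137.2], 'runLn': [273.8, 209.4], 'runLf': [247.2, 165.2], 'runRf': [279.9, 157.4]}
(342, 782, 3)
```

View pics/chk.png

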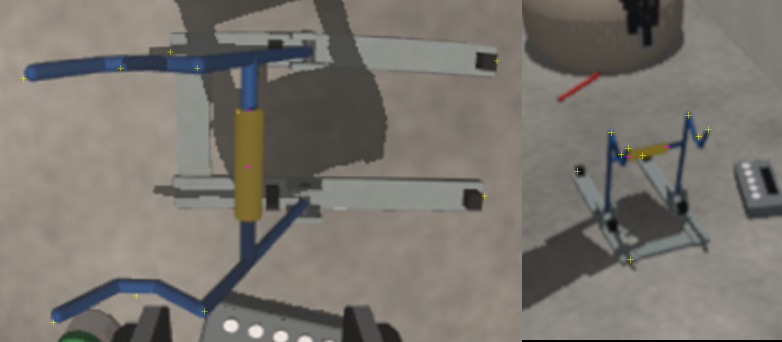

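```bash

python3 -m handwheel '{"hand":[8.5,8.5,8.5,8.5,8.5,8.5,8.5,8.5],"offset":[[0.15,-4.65,0],[0.15,-4.65,0],[0.15,-4.65,0],[0.15,-4.65,0.5],[0.15,-4.65,1.5],[0.15,-4.65,1.5],[0.15,-4.65,1.5],[0.15,-4.65,1.5]],"dr":[[0,0,0],[0,0,0],[0,0,0],[0,0,0],[0,0,0],[0,0,0],[0,0,0],[0,0,0]]}' 40
python3 -m handwheel '{"hand":[8.5,8.5,8.5,8.5,8.5,8.5,8.5,8.5],"offset":[[0.15,-4.65,1.5],[0.15,-4.65,1.5],[0.15,-4.65,1.5],[0.15,-4.65,1.5],[0.15,-4.65,1.5],[0,0,1.5],[0,0,0],[0,0,0]],"dr":[[0,0,0],[0,0,0],[0,0,0],[0,0,0],[0,0,0],[0,0,0],[0,0,0],[0,0,0]]}' 40
python3 - <<'E'
from h import *
f=frame("wrist")
print([(b[0].round(1),b[1][4],unproj(f,b[0],.058).round(4)) for b in blobs(f,"yel",200)])
for b in blobs(f,"red",300): print(potpos(f,b[0],.003).round(4))
go([.5435,-.39,.038],1.597)
E
```

```text
time: 29.7
position: [0.5427, -0.1595, 0.2954]
ee_rot: [[-1.0, -0.019, -0.001], [-0.019, 1.0, 0.0], [0.001, 0.0, -1.0]]
wrist_force: [1.4, -0.3, 0.3]
grip_width: 0.993
gripper_force: 0.0
time: 30.5
position: [0.5404, -0.3895, 0.2066]
ee_rot: [[-1.0, -0.02, -0.001], [-0.02, 1.0, 0.001], [0.001, 0.001, -1.0]]
wrist_force: [0.5, 0.9, 1.0]
grip_width: 0.998
gripper_force: 0.0
[(array([321.6, 184.5]), np.int32(1032), array([ 0.5423, -0.3908]))]
[ 0.4949 -0.3032]
[ 0.4934 -0.2278]
[ 0.5895 -0.3004]
[ 0.5887 -0.2272]
off [-0.27 -0.07 16.96] dr [-0.     0.    -0.006] off-after-turn [-0.28 -0.07 16.96] pos [ 0.5407 -0.3893  0.2076] t 30.6 j6 -2.25
```

```bash

python3 -m handwheel '{"hand":[5,5,5,5,5,5,5,5],"offset":[[-0.25,-0.12,2],[0,0,4],[0,0,4],[0,0,3.5],[0,0,2.2],[0,0,1.2],[0,0,0],[0,0,0]],"dr":[[0,0,-0.006],[0,0,0],[0,0,0],[0,0,0],[0,0,0],[0,0,0],[0,0,0],[0,0,0]]}' 40
python3 -m handwheel '{"hand":[1,1,1,1,1,1],"offset":[[0,0,0],[0,0,0],[0,0,0],[0,0,0],[0,0,0],[0,0,0]],"dr":[[0,0,0],[0,0,0],[0,0,0],[0,0,0],[0,0,0],[0,0,0]]}' 50
python3 - <<'E'
from h import *
f=frame("wrist")
for b in blobs(f,"red",300): print(potpos(f,b[0],.003).round(4))
go([.5435,-.39,.039],1.597); print(arm.read_state()["wrist_force"])
E
```

```text
time: 31.35
position: [0.5438, -0.3915, 0.0397]
ee_rot: [[-1.0, -0.026, 0.002], [-0.026, 1.0, -0.001], [-0.002, -0.001, -1.0]]
wrist_force: [-0.2, 0.1, 0.5]
grip_width: 0.586
gripper_force: 0.0
time: 31.95
position: [0.5434, -0.3917, 0.0392]
ee_rot: [[-1.0, -0.025, 0.001], [-0.025, 1.0, -0.001], [-0.001, -0.001, -1.0]]
wrist_force: [-0.5, 1.5, 6.2]
grip_width: 0.192
gripper_force: 48.7
[ 0.4947 -0.3046]
[ 0.4934 -0.2292]
[ 0.5889 -0.2284]
[ 0.5766 -0.2946]
off [-0.01  0.17  0.03] dr [-0.001  0.001 -0.001] off-after-turn [-0.01  0.17  0.03] pos [ 0.5434 -0.3917  0.0393] t 32.0 j6 -2.26
[-1.48572804  1.79670217  6.32975749]
```

```bash

python3 -m handwheel '{"hand":[1,1,1,1,1,1],"offset":[[0,0.15,-1.96],[0,0.46,-1.91],[0,0.75,-1.81],[0,1.02,-1.67],[0,1.27,-1.49],[0,1.49,-1.27]],"dr":[[0,0,0],[0,0,0],[0,0,0],[0,0,0],[0,0,0],[0,0,0]]}' 50
python3 -m handwheel '{"hand":[1,1,1,1,1,1,1],"offset":[[0,1.68,-1.03],[0,1.81,-0.75],[0,1.91,-0.46],[0,1.95,-0.15],[0,0,0],[0,0,0],[0,0,0]],"dr":[[0,0,0],[0,0,0],[0,0,0],[0,0,0],[0,0,0],[0,0,0],[0,0,0]]}' 50
python3 - <<'E'
from h import *
f=frame("top")
for b in blobs(f,"red",30): print(b[0],b[1][4],potpos(f,b[0],.003).round(4))
s=arm.read_state(); print(s["position"],s["wrist_force"])
g=frame("side"); print([(b[0].round(1),b[1][4]) for b in blobs(g,"yel",10)], proj(g,[.5403,-.266,.18]))
for b in blobs(g,"red",30): print(b[0],b[1][4],potpos(g,b[0],.003).round(4))
cv2.imwrite("pics/s7.png",cv2.resize(g["image"][150:340,250:450],None,fx=3,fy=3,interpolation=cv2.INTER_CUBIC))
E
```

```text
time: 32.6
position: [0.5417, -0.3394, 0.141]
ee_rot: [[-1.0, -0.025, 0.001], [-0.025, 1.0, -0.001], [-0.001, -0.001, -1.0]]
wrist_force: [-0.7, -0.4, -0.5]
grip_width: 0.187
gripper_force: 49.3
time: 33.3
position: [0.5401, -0.2654, 0.1644]
ee_rot: [[-1.0, -0.026, 0.001], [-0.026, 1.0, -0.001], [-0.001, -0.001, -1.0]]
wrist_force: [-3.9, -0.2, 11.8]
grip_width: 0.191
gripper_force: 50.5
[ 76.62992126 217.86614173] 127 [0.5693 0.7363]
[399.83333333 217.21794872] 234 [ 0.588  -0.2278]
[394.24242424 246.72727273] 33 [ 0.4998 -0.2087]
[ 0.54005726 -0.26548503  0.16435857] [-4.1026318  -0.32015961 12.53536732]
[(array([333.5, 241. ]), np.int32(44))] [[338.86273091 239.48216572]]
[348.76068376 259.98717949] 234 [ 0.5895 -0.2294]
[317.75968992 269.26356589] 258 [ 0.4941 -0.2289]
[360.42960289 276.52707581] 277 [ 0.5909 -0.3012]
[329.17132867 287.4965035 ] 286 [ 0.4957 -0.3047]
```

View pics/s7.png

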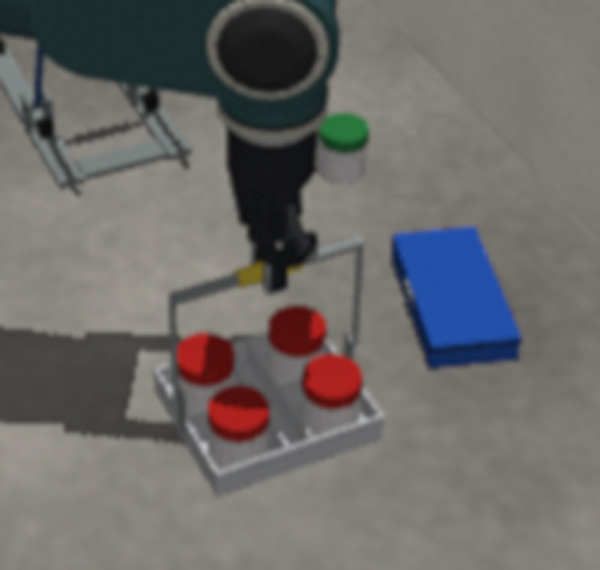

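Bail is upright, basket still on the bench, and all pots are in place. Now lifting gently.

```bash

python3 -m handwheel '{"hand":[1,1,1,1,1,1,1,1],"offset":[[0,0,0],[0,0,-0.3],[0,0,-0.6],[0,0,-1.2],[0,0,-1.6],[0,0,-1.6],[0,0,-1.6],[0,0,-1.2]],"dr":[[0,0,0],[0,0,0],[0,0,0],[0,0,0],[0,0,0],[0,0,0],[0,0,0],[0,0,0]]}' 80
python3 -m handwheel '{"hand":[1,1,1,1,1,1,1,1],"offset":[[0,0,-0.7],[0,0,-0.4],[0,0,0],[0,0,0],[0,0,0],[0,0,0],[0,0,0],[0,0,0]],"dr":[[0,0,0],[0,0,0],[0,0,0],[0,0,0],[0,0,0],[0,0,0],[0,0,0],[0,0,0]]}' 80
python3 - <<'E'
from h import *
s=arm.read_state(); print(s["position"],s["wrist_force"],s["grip_width"])
g=frame("side"); print([(b[0].round(1),b[1][4]) for b in blobs(g,"yel",10)])
for b in blobs(g,"red",30): print(b[0],b[1][4],potpos(g,b[0],.094).round(4))
go([.550,.137,.2554],1.5888)
E
```

```text
time: 34.2
position: [0.54, -0.2667, 0.2462]
ee_rot: [[-1.0, -0.025, 0.001], [-0.025, 1.0, -0.001], [-0.001, -0.001, -1.0]]
wrist_force: [-0.0, 0.3, -7.7]
grip_width: 0.178
gripper_force: 78.3
time: 35.0
position: [0.5398, -0.2666, 0.2548]
ee_rot: [[-1.0, -0.026, -0.0], [-0.026, 1.0, 0.0], [0.0, 0.0, -1.0]]
wrist_force: [0.1, 1.1, -8.9]
grip_width: 0.184
gripper_force: 78.4
[ 0.53978492 -0.26656325  0.25477637] [ 0.08766322  1.13137621 -8.94373421] 0.18367605450748564
[(array([282.4, 155. ]), np.int32(98)), (array([333.5, 214.4]), np.int32(48))]
[356.14684015 245.25464684] 538 [ 0.5892 -0.2713]
[317.34456929 245.68539326] 267 [ 0.493  -0.2316]
[329.17940199 263.48837209] 301 [ 0.4949 -0.3067]
off [-2.05 40.32 -0.06] dr [ 0.    -0.     0.007] off-after-turn [-1.75 40.33 -0.06] pos [ 0.5398 -0.2666  0.2548] t 35.0 j6 -2.1
```

```bash

python3 -m handwheel '{"hand":[1,1,1,1,1,1,1,1],"offset":[[0,0.4,0],[-0.1,0.8,0],[-0.1,1.2,0],[-0.1,1.6,0],[-0.1,1.7,0],[-0.1,1.7,0],[-0.1,1.7,0],[-0.1,1.7,0]],"dr":[[0,0,0.007],[0,0,0],[0,0,0],[0,0,0],[0,0,0],[0,0,0],[0,0,0],[0,0,0]]}' 80
python3 -m handwheel '{"hand":[1,1,1,1,1,1,1,1],"offset":[[-0.1,1.7,0],[-0.1,1.7,0],[-0.1,1.7,0],[-0.1,1.7,0],[-0.1,1.7,0],[-0.1,1.7,0],[-0.1,1.7,0],[-0.1,1.6,0]],"dr":[[0,0,0],[0,0,0],[0,0,0],[0,0,0],[0,0,0],[0,0,0],[0,0,0],[0,0,0]]}' 80
python3 -m handwheel '{"hand":[1,1,1,1,1,1,1,1],"offset":[[-0.1,1.2,0],[-0.1,0.8,0],[0,0.4,0],[0,0,0],[0,0,0],[0,0,0],[0,0,0],[0,0,0]],"dr":[[0,0,0],[0,0,0],[0,0,0],[0,0,0],[0,0,0],[0,0,0],[0,0,0],[0,0,0]]}' 80
python3 - <<'E'
from h import *
g=frame("side"); print([(b[0].round(1),b[1][4]) for b in blobs(g,"yel",10)])
cv2.imwrite("pics/s8.png",cv2.resize(g["image"][60:260,210:410],None,fx=2.8,fy=2.8,interpolation=cv2.INTER_CUBIC))
go([.550,.137,.2554],1.5888); print(arm.read_state()["wrist_force"])
E
```

```text
time: 35.85
position: [0.5448, -0.1567, 0.255]
ee_rot: [[-1.0, -0.019, 0.0], [-0.019, 1.0, 0.0], [-0.0, 0.0, -1.0]]
wrist_force: [0.5, 0.0, -7.2]
grip_width: 0.182
gripper_force: 78.4
time: 36.65
position: [0.5503, -0.0219, 0.2549]
ee_rot: [[-1.0, -0.019, 0.0], [-0.019, 1.0, 0.0], [-0.0, 0.0, -1.0]]
wrist_force: [0.5, 0.7, -8.0]
grip_width: 0.177
gripper_force: 78.3
time: 37.45
position: [0.5518, 0.0004, 0.2549]
ee_rot: [[-1.0, -0.018, -0.0], [-0.018, 1.0, -0.0], [0.0, -0.0, -1.0]]
wrist_force: [0.1, -0.2, -7.4]
grip_width: 0.18
gripper_force: 78.3
[(array([282.3, 155.1]), np.int32(97)), (array([313.1, 158.1]), np.int32(18)), (array([299.8, 160.7]), np.int32(36))]
off [-0.06 13.65 -0.05] dr [-0. -0.  0.] off-after-turn [-0.06 13.65 -0.05] pos [5.518e-01 5.000e-04 2.549e-01] t 37.5 j6 -1.63
[ 0.63828657 -0.12703606 -7.85953362]
```

View pics/s8.png

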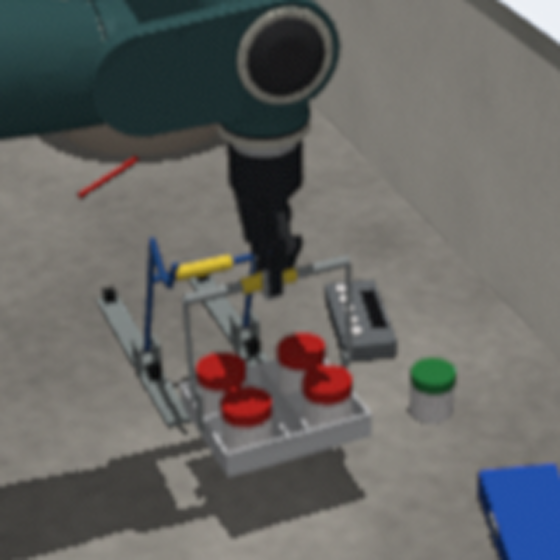

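```bash

python3 -m handwheel '{"hand":[1,1,1,1,1,1,1,1],"offset":[[0,0.4,0],[0,0.8,0],[0,1.2,0],[0,1.3,0],[0,1.3,0],[0,1.3,0],[0,1.3,0],[0,1.3,0]],"dr":[[0,0,0],[0,0,0],[0,0,0],[0,0,0],[0,0,0],[0,0,0],[0,0,0],[0,0,0]]}' 80
python3 -m handwheel '{"hand":[1,1,1,1,1,1,1,1],"offset":[[0,1.3,0],[0,1.2,0],[0,0.8,0],[0,0.5,0],[0,0.4,0],[0,0.3,0],[0,0,0],[0,0,0]],"dr":[[0,0,0],[0,0,0],[0,0,0],[0,0,0],[0,0,0],[0,0,0],[0,0,0],[0,0,0]]}' 80
python3 -m handwheel '{"hand":[1,1,1,1],"offset":[[0,0,0],[0,0,0],[0,0,0],[0,0,0]],"dr":[[0,0,0],[0,0,0],[0,0,0],[0,0,0]]}' 80
python3 - <<'E'
from h import *
for c in("side","wrist"):
    g=frame(c); print([(b[0].round(1),b[1][4]) for b in blobs(g,"yel",10)])
    cv2.imwrite(f"pics/{c}9.png",cv2.resize(g["image"][60:240,200:380],None,fx=3,fy=3,interpolation=cv2.INTER_CUBIC) if c=="side" else g["image"])
go([.550,.137,.2554],1.5888); print(arm.read_state()["wrist_force"])
E
```

```text
time: 38.3
position: [0.5501, 0.091, 0.2549]
ee_rot: [[-1.0, -0.019, -0.0], [-0.019, 1.0, 0.0], [0.0, 0.0, -1.0]]
wrist_force: [-0.2, 0.2, -7.4]
grip_width: 0.184
gripper_force: 78.3
time: 39.1
position: [0.5494, 0.1345, 0.2549]
ee_rot: [[-1.0, -0.018, -0.0], [-0.018, 1.0, -0.0], [0.0, -0.0, -1.0]]
wrist_force: [-0.0, 0.8, -7.7]
grip_width: 0.179
gripper_force: 78.3
time: 39.5
position: [0.5494, 0.1346, 0.2549]
ee_rot: [[-1.0, -0.018, 0.0], [-0.018, 1.0, -0.0], [-0.0, -0.0, -1.0]]
wrist_force: [1.0, -0.5, -8.8]
grip_width: 0.188
gripper_force: 78.3
[(array([295.7, 136.9]), np.int32(18)), (array([283.5, 139.5]), np.int32(28)), (array([282.4, 155.3]), np.int32(81))]
[(array([413.6, 202.3]), np.int32(1652)), (array([322.2, 272.6]), np.int32(3668))]
off [-0.07  0.24 -0.05] dr [-0.  0.  0.] off-after-turn [-0.07  0.24 -0.05] pos [0.5494 0.1346 0.2549] t 39.6 j6 -1.39
[-0.65261513  0.48653115 -8.05269313]
```

View pics/side9.png

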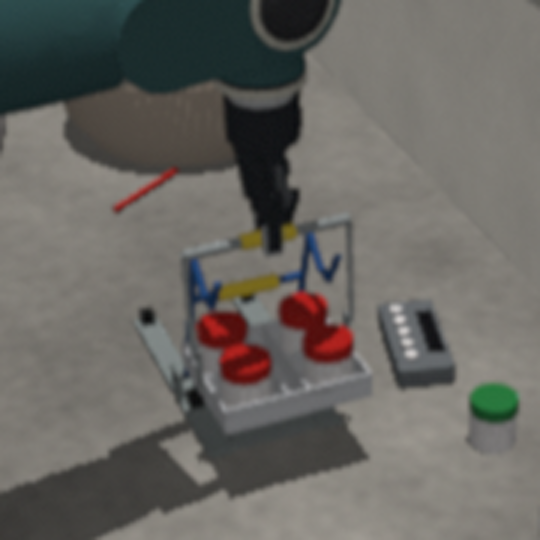

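```bash

python3 -m handwheel '{"hand":[1,1,1,1,1,1,1,1],"offset":[[0,0.1,0.3],[0,0.1,0.6],[0,0.1,0.8],[0,0.1,0.9],[0,0.1,0.9],[0,0,0.7],[0,0,0.5],[0,0,0.2]],"dr":[[0,0,0],[0,0,0],[0,0,0],[0,0,0],[0,0,0],[0,0,0],[0,0,0],[0,0,0]]}' 80
python3 -m handwheel '{"hand":[1,1,1,1],"offset":[[0,0,0.2],[0,0,0.2],[0,0,0.1],[0,0,0]],"dr":[[0,0,0],[0,0,0],[0,0,0],[0,0,0]]}' 80
```

```text
time: 40.4
position: [0.5492, 0.1396, 0.2052]
ee_rot: [[-1.0, -0.019, -0.001], [-0.019, 1.0, -0.0], [0.001, -0.0, -1.0]]
wrist_force: [0.1, -0.4, -8.4]
grip_width: 0.179
gripper_force: 78.3
time: 40.8
position: [0.5493, 0.1397, 0.2009]
ee_rot: [[-1.0, -0.019, 0.0], [-0.019, 1.0, 0.0], [-0.0, 0.0, -1.0]]
wrist_force: [0.6, 0.0, -8.4]
grip_width: 0.182
gripper_force: 78.3
```

Still carrying the full weight, so I'll creep down until it unloads.

```bash

python3 -m handwheel '{"hand":[1,1,1,1],"offset":[[0,0,0.1],[0,0,0.1],[0,0,0.1],[0,0,0]],"dr":[[0,0,0],[0,0,0],[0,0,0],[0,0,0]]}' 80
```

```text
time: 41.2
position: [0.5496, 0.1397, 0.1995]
ee_rot: [[-1.0, -0.018, 0.002], [-0.018, 1.0, 0.0], [-0.002, 0.0, -1.0]]
wrist_force: [-5.0, -0.9, 6.1]
grip_width: 0.183
gripper_force: 79.6
```

```bash

python3 -m handwheel '{"hand":[1,1,1,1],"offset":[[0,0,0.1],[0,0,0.1],[0,0,0.0],[0,0,0]],"dr":[[0,0,0],[0,0,0],[0,0,0],[0,0,0]]}' 80
python3 - <<'E'
from h import *
o=[]
for c in("side","top"):
    g=frame(c); print(c,[(b[0].round(1),b[1][4]) for b in blobs(g,"yel",5)], proj(g,[.5501,.142,.215]).round(1),proj(g,[.5489,.2085,.1666]).round(1))
E
```

```text
time: 41.6
position: [0.5497, 0.1397, 0.1992]
ee_rot: [[-1.0, -0.019, 0.003], [-0.019, 1.0, 0.001], [-0.003, 0.001, -1.0]]
wrist_force: [-9.7, -3.2, 19.8]
grip_width: 0.182
gripper_force: 81.1
side [(array([283.5, 154.6]), np.int32(33)), (array([296.1, 151.5]), np.int32(15))] [[288.7 152.3]] [[282.2 155.2]]
top [(array([623.6, 165.5]), np.int32(42)), (array([245.4, 226.7]), np.int32(89)), (array([269., 226.]), np.int32(41))] [[268.2 217.4]] [[245.8 220.8]]
```

The bar is seated at the expected height and the load has come off. Easing off, opening and retreating.

```bash

python3 -m handwheel '{"hand":[1,1,3,4,4.5,4.5,4.5,4.5],"offset":[[0,0,-0.2],[0,0,0],[0,0,0],[0,0,0],[0,0,0],[0,0,0],[0,0,-0.5],[0,0,-1]],"dr":[[0,0,0],[0,0,0],[0,0,0],[0,0,0],[0,0,0],[0,0,0],[0,0,0],[0,0,0]]}' 40
python3 -m handwheel '{"hand":[4.5,4.5,4.5,4.5,4.5,4.5,4.5,4.5],"offset":[[0,0,-2],[0,0,-3],[0,0,-4],[0,0,-4],[0,0,-4],[0,0,0],[0,0,0],[0,0,0]],"dr":[[0,0,0],[0,0,0],[0,0,0],[0,0,0],[0,0,0],[0,0,0],[0,0,0],[0,0,0]]}' 40
python3 - <<'E'
from h import *
for c in("side","wrist"):
    g=frame(c); print(c,[(b[0].round(1),b[1][4]) for b in blobs(g,"yel",5)], proj(g,[.5501,.142,.215]).round(1),proj(g,[.5489,.2085,.1666]).round(1))
    if c=="side": a=cv2.resize(g["image"][80:230,200:380],(540,450),interpolation=cv2.INTER_CUBIC)
    else: b=g["image"]
cv2.imwrite("pics/s10.png",a)
cv2.imwrite("pics/w10.png",b)
E
```

```text
time: 42.5
position: [0.5491, 0.1396, 0.2128]
ee_rot: [[-1.0, -0.019, -0.001], [-0.019, 1.0, -0.0], [0.001, -0.0, -1.0]]
wrist_force: [-0.2, 0.0, 0.8]
grip_width: 0.527
gripper_force: 0.0
time: 43.3
position: [0.5492, 0.1396, 0.3823]
ee_rot: [[-1.0, -0.018, -0.001], [-0.018, 1.0, -0.0], [0.001, -0.0, -1.0]]
wrist_force: [-0.1, -0.3, -1.0]
grip_width: 0.522
gripper_force: 0.0
side [(array([288.8, 153.2]), np.int32(87))] [[288.7 152.3]] [[282.2 155.2]]
wrist [(array([380.3, 167.4]), np.int32(776)), (array([322.3, 178.3]), np.int32(913))] [[325.5 178.8]] [[380.5 168.5]]
```

View pics/s10.png

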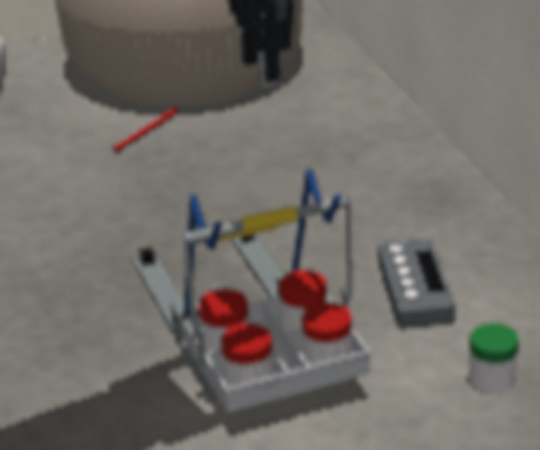

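View pics/w10.png

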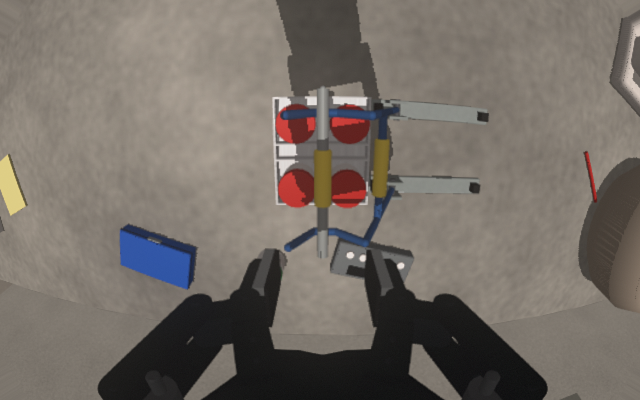

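The bar sits in both hooks, with its sleeve at (322,178) against a predicted (325,179). The basket hangs level with all four pots in it and the hand is clear, so I'll hand in.

```bash

python3 -m handwheel '{"hand":[4.5,4.5,4.5,4.5,4.5,4.5],"offset":[[0,0,0],[0,0,0],[0,0,0],[0,0,0],[0,0,0],[0,0,0]],"dr":[[0,0,0],[0,0,0],[0,0,0],[0,0,0],[0,0,0],[0,0,0]]}' 
python3 -c "
from cell import arm
print(arm.hand_in())"
```

```text
time: 44.0
position: [0.5493, 0.1397, 0.3829]
ee_rot: [[-1.0, -0.018, 0.0], [-0.018, 1.0, -0.0], [-0.0, -0.0, -1.0]]
wrist_force: [-1.0, -0.1, 0.0]
grip_width: 0.527
gripper_force: 0.0
the job is handed in; nothing more can be done
None
```

The job is handed in at 44 s of the 192 s allowed; the final pictures show all four red pots upright in their own cells and the basket hanging level by its bail in both hooks, clear of the bench; I saw no contact with the bystanders, and the hand-in returned no verdict.

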